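# Slide a copper busbar out of its groove and set it in the holder

## Task

Fetch the long copper bar for an order: it lies flush in its groove, so come down on it slowly, press lightly and slide it out over the open front end of the bed, the end nearest the robot, until enough sticks out to be pinched by its two sides while the rest still lies in the groove. Then pinch the overhanging end, take the bar out, and seat it gently in both notches of the black holder, flat and with its ends sticking out about equally, and let go. Leave the two short bars and everything else on the bench where they are, and do not drop the bar.

Things in the scene. Friction and masses are not known exactly. Their poses are not given: they have to be found in the camera images.
- busbar: the long copper bar, 160 long x 30 wide x 6 thick (mm), about 0.25 kg, the longest of the three; any groove may hold it. Origin: centre of its underside; x along its length, y across, z up (top face at z = 6 mm). It starts on a groove's floor, its top flush with the bed, its front end 5 to 15 mm behind the bed's front edge
- bed: grooved plastic bed fixed to the bench, white with grey ridges, 180 (x) x 184 (y) x 56 mm high. Origin: centre of its underside; z up. Three grooves along x at y = -58, 0, 58 mm, 34 mm wide, 6 mm deep (floor at z = 50 mm), open at the front end (x = -90 mm, towards the robot), closed at the back by a 3 mm wall
- bed_front (a point): middle of the bed's front edge at the grooves' floor height. Bars slide on the plastic with a low friction (coefficient about 0.2); fingertips grip copper much better, so a press of 5 to 10 N drags a bar along. The plastic is spoilt by more than 30 N on a bar, so touch down at 10 mm/s or less. A bar slid out 80 mm or more tips over the edge; 35 to 60 mm of overhang is plenty to pinch
- holder: busbar holder fixed to the bench: steel base 120 x 90 x 6 mm, two black insulators 20 mm thick (x), 80 mm wide (y), 57 mm high, centred at x = -32 and 32 mm. Each has a notch open at the top, centred at y = 0: 34 mm wide, floor at z = 45 mm, 12 mm deep, its upper 6 mm widening by 6 mm a side as a lead-in. Origin: centre of the base's underside, z up
- holder_seat (a point): midpoint between the two notches, at the height of their floors: where the centre of the seated bar's underside belongs; x is the direction in which the bar lies (either end may lead). Each end of a centred bar sticks out 38 mm beyond the insulators. The insulators crack if the bar is pressed or dropped on them with more than 30 N
- short_bar_1: a short copper bar, 110 x 30 x 6 mm, in another groove of the bed; a bystander. Origin: centre of its underside, x along its length
- short_bar_2: a second short copper bar, 110 x 30 x 6 mm, in the remaining groove; a bystander. Origin: centre of its underside, x along its length
- breaker: a white circuit breaker standing on the bench between bed and holder, 70 x 36 x 91 mm; a bystander, origin at the centre of its underside
- carton_white: a white carton, 75 x 110 x 60 mm, behind the bed and holder; a bystander, origin at the centre of its underside
- carton_red: a flat red carton, 90 x 140 x 45 mm, on the robot's left; a bystander, origin at the centre of its underside
- tape_roll: a roll of clear tape lying flat, diameter 90 mm, 48 mm high; a bystander, origin at the centre of its underside
- driver: a screwdriver lying on the bench on the robot's right; a bystander
Mind the look-alikes: they are no part of the job. Leave any turquoise look-alike of the holder alone.

How it is judged:
By the outcome, as a careful person would: the job done as asked, in the order asked, and still so for the second after the job is handed in, with the robot touching nothing.
It also fails if it takes over 58 s, if anything falls off the work surface, if the arm or the gripper's body presses on something with over 40 N, if the wrist force passes 120 N, or if a joint passes its speed limit or range.

## Robot

A 7-joint arm with a two-finger parallel gripper is mounted at the origin on the work surface. World frame = base frame: x ahead of the robot, y to its left, z up, the work surface at z = 0. Lengths are in m, angles in rad, forces in N, time in s.
With the tool pointing down it reaches from about 0.425 to 0.8 m from the base axis. Payload 8.3 kg.
Tool frame: the origin (TCP) lies between the finger pads; the fingertips stand 19 mm ahead of it and the grasp point (between the pads) is the TCP (tip_extent is the distance from the TCP to the fingertips, in m); z points along the fingers, x is the direction in which the jaws open and shut, and the axes are right-handed (so a half turn about z gives the same grasp; the last joint's range is limited). The gripper opens to 85 mm and grips with 20 to 120 N. Pads are 22 mm wide; open, the fingers measure 114 mm over their backs; the gripper's body (76 mm by 85 mm) begins 54 mm behind the grasp point. The pads swing forward as they close: fully open they stand 13 mm farther back than shut.
Start: joints at [-1.347, 0.383, 0.016, 1.37, -0.006, 1.388, -0.046], TCP at [0.177, 0.599, 0.25] pointing down, gripper open.
Joint ranges: [-2.95, 2.95], [-0.25, 2.06], [-1.52, 1.56], [0.18, 2.33], [-1.44, 4.58], [0.02, 2.06], [-3.01, 3.01]. Speed limits (rad/s): [2.39, 2.39, 3.01, 3.01, 3.14, 3.14, 3.14].

## Interface

Orientations are given as [roll, pitch, yaw] about the fixed x, y, z axes, in that order (R = Rz(yaw) Ry(pitch) Rx(roll)).
In Python, from cell import * gives the robot as it stands. The module is installed in compiled form; this text tells all that it offers.
- The arm moves only by the tool arm_command, never from a script. Its argument "commands" is a list of rows, each an object of numbers: "rx", "ry", "rz": the turn, a rotation vector about the tool's x, y, z in degrees; "dx", "dy", "dz": the shift along the tool's x, y, z in cm; "fingers": the finger opening in cm, from 0 to 8.54. A call has 1 to 10 rows; each row shifts and turns the commanded pose from where the row before left it, along the tool's axes as they then stand; what a row does not reach is not made up. A row lasts 1/10 s, in which the tool goes at most 50 mm and 8.59 degrees, less where a joint would pass 70% of its speed; a pose out of reach is approached as far as the arm can. A call is refused whole if a number of a shift passes 5 or a number of a turn 8.59, either way. A call with a gripper value outside its range is refused whole. The fingers move at their own pace and stop on an object; "squeeze" is the grip in N (left out, the last holds). Time passes only in rows, so rows that do not move let the fingers close. It gives the time, the measured TCP pose, the force and the opening at its end, in the units of the state.
- get_state(): the state, without advancing time (a new reading comes with each control period).
- capture(name): name is "scene" or "top" or "wrist"; returns a dict with "img" (400x640x3 uint8, blue, green, red), "K" (3x3 intrinsics, pixels), "view" (4x4, takes a point from world to camera coordinates); the wrist camera has in their place "mount" (4x4, takes a point from camera to tool coordinates, whose origin is the TCP and whose axes are the tool frame's). Camera axes: x right, y down, z forward; pixel columns grow to the right and rows downward; lengths in m; the calibration is good to about 2 mm. A picture is of the moment at which its call begins: read the wrist's pose just before it. There is no depth.
- finish_job(): hands the job in, once; it reports no verdict.
The state is a dict: "time_s": time; "joint_pos": joint angles; "joint_velocities": joint speeds; "joint_torque": joint torques, N m; "eef_pos": TCP position; "ee_rot": TCP orientation; "ft_force": force on the tool from outside, world axes, zero at the start; "moment": the same for the moment, N m; "finger_gap": finger opening in m.
Only numpy, scipy, OpenCV 4.12 (cv2) and the standard library are available. Lean on these libraries where they do the work, as an engineer would, in place of code of your own. Each camera call takes 0.05 s, during which the arm holds its last target.

## Working session

There is one attempt and no reset: what is moved stays moved. The work goes in short steps, Python scripts to look and compute and a tool call to move; the robot and the scene stay as the last step left them, time stands still between calls to the robot, and variables do not carry over. Pictures are saved under pics/ and viewed, and the job is handed in when it is done.

Besides the shell and the picture viewer there is one more tool, called after "Emit:" as a command line: name --argument value ..., lists and objects as JSON in quotes. arm_command: Moves the arm, as the interface text tells. Its arguments: {"type":"object","properties":{"commands":{"type":"array","items":{"type":"object","properties":{"rx":{"type":"number"},"ry":{"type":"number"},"rz":{"type":"number"},"dx":{"type":"number"},"dy":{"type":"number"},"dz":{"type":"number"},"fingers":{"type":"number"}}}},"squeeze":{"type":"number"}},"required":["commands"]}

```bash
mkdir -p pics
python3 - <<'E'
from cell import *
import cv2,pickle
s=get_state(); print({k:s[k] for k in s})
d={}
for n in ["scene","top","wrist"]:
    c=capture(n); d[n]=c; cv2.imwrite(f"pics/{n}0.png",c["img"]); print(n,c["K"],c.get("view"),c.get("mount"))
pickle.dump(d,open("c0.pkl","wb"))
E
```

```text
{'time_s': 0.0, 'joint_pos': array([-1.34688902,  0.38424023,  0.01637308,  1.37122462, -0.00632132,
        1.38818453, -0.04651548]), 'joint_velocities': array([ 2.00913042e-03, -1.83911694e-03,  4.89634605e-05,  1.69651797e-03,
       -1.27386190e-03,  1.33771877e-03, -3.40520510e-04]), 'joint_torque': array([ 3.87515520e-04, -6.27615666e+01,  8.44599567e-01, -3.71817076e+01,
        1.67365005e-02,  1.45695996e-02, -3.04051909e-06]), 'eef_pos': array([0.17662738, 0.59901153, 0.24924561]), 'ee_rot': array([3.14157587e+00, 2.00801561e-03, 1.28403377e+00]), 'ft_force': array([-0.32897169, -0.20149935, -0.75377955]), 'moment': array([-0.00046117, -0.03056157, -0.00023473]), 'finger_gap': 0.08552872703713987}
scene [[462.67388661   0.         325.93673201]
 [  0.         462.67388661 196.47800451]
 [  0.           0.           1.        ]] [[-0.71136956  0.7027868  -0.00663884  0.40601521]
 [ 0.46599685  0.46457459 -0.75300557 -0.23132733]
 [-0.52611813 -0.53875892 -0.65798065  1.71566532]
 [ 0.          0.          0.          1.        ]] None
top [[427.01161663   0.         324.20027448]
 [  0.         427.01161663 206.12479592]
 [  0.           0.           1.        ]] [[-0.00877137 -0.99979206 -0.01840944  0.02622883]
 [-0.98965061  0.01131643 -0.14305107  0.59721097]
 [ 0.14322965  0.01696417 -0.98954408  1.38530105]
 [ 0.          0.          0.          1.        ]] None
wrist [[279.92106014   0.         320.85595214]
 [  0.         279.92106014 199.7704852 ]
 [  0.           0.           1.        ]] None [[ 9.99999528e-01 -5.18160644e-04  8.21688639e-04  1.25832505e-04]
 [ 2.42888917e-04  9.52362808e-01  3.04967249e-01 -7.82539643e-02]
 [-9.40567726e-04 -3.04966906e-01  9.52362484e-01 -1.23581077e-01]
 [ 0.00000000e+00  0.00000000e+00  0.00000000e+00  1.00000000e+00]]
```

View pics/top0.png

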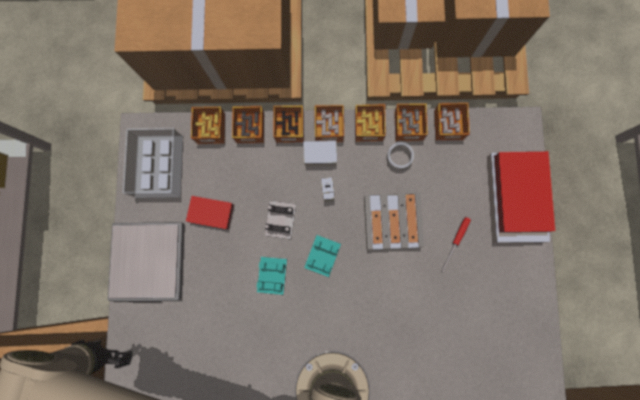

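View pics/scene0.png

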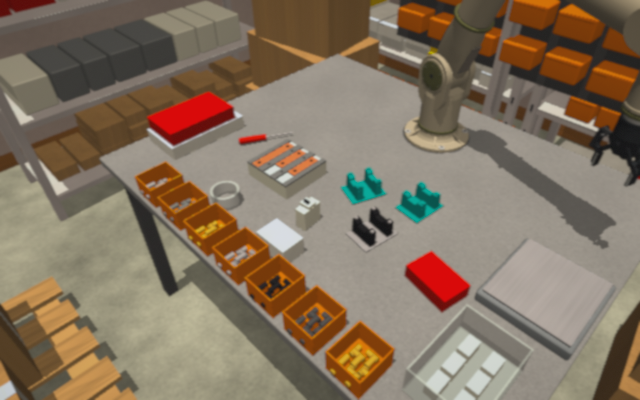

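View pics/wrist0.png

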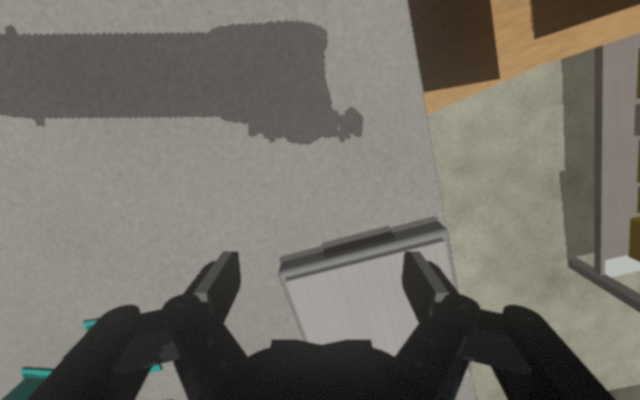

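```bash
cat > h.py <<'E'
import numpy as np,cv2,pickle
from scipy.spatial.transform import Rotation as R
def ray(c,uv,T=None):
    # returns origin,dir in world
    d=np.linalg.inv(c["K"])@np.array([uv[0],uv[1],1.0])
    M=np.linalg.inv(c["view"]) if "view" in c else T@c["mount"]
    return M[:3,3],M[:3,:3]@d
def onplane(c,uv,z,T=None):
    o,d=ray(c,uv,T); return o+d*(z-o[2])/d[2]
def tool(s):
    T=np.eye(4);T[:3,:3]=R.from_euler('xyz',s["ee_rot"]).as_matrix();T[:3,3]=s["eef_pos"];return T
def proj(c,p,T=None):
    M=c["view"] if "view" in c else np.linalg.inv(T@c["mount"])
    q=c["K"]@(M@np.r_[p,1])[:3]; return q[:2]/q[2]
E
python3 - <<'E'
from h import *
d=pickle.load(open("c0.pkl","rb"))
t=d["top"]["img"]; a=cv2.resize(t[180:260,350:440],None,fx=6,fy=6,interpolation=cv2.INTER_CUBIC)
cv2.imwrite("pics/crop_bed.png",a)
a=cv2.resize(t[190:250,250:310],None,fx=8,fy=8,interpolation=cv2.INTER_CUBIC);cv2.imwrite("pics/crop_holder.png",a)
hsv=cv2.cvtColor(t,cv2.COLOR_BGR2HSV)
m=cv2.inRange(hsv,(4,90,90),(18,255,255)); m[:180]=0;m[260:]=0;m[:,:350]=0;m[:,440:]=0
for c in cv2.findContours(m,0,1)[0]:
    if cv2.contourArea(c)<20: continue
    r=cv2.minAreaRect(c); print(r)
    b=cv2.boxPoints(r); print([onplane(d["top"],p,.056)[:2].round(4).tolist() for p in b])
E
```

```text
((394.16815185546875, 226.0221405029297), (30.53221893310547, 8.713990211486816), 86.18592071533203)
[[0.5766, -0.1931], [0.5782, -0.2218], [0.4778, -0.2251], [0.4762, -0.1967]]
((376.4738464355469, 226.52923583984375), (31.285091400146484, 8.542383193969727), 86.8201675415039)
[[0.577, -0.1356], [0.5783, -0.1637], [0.4753, -0.1666], [0.474, -0.1387]]
((411.25634765625, 217.58883666992188), (47.37928771972656, 8.834633827209473), 85.91438293457031)
[[0.6322, -0.2489], [0.634, -0.2781], [0.4774, -0.283], [0.4757, -0.2543]]
```

View pics/crop_bed.png

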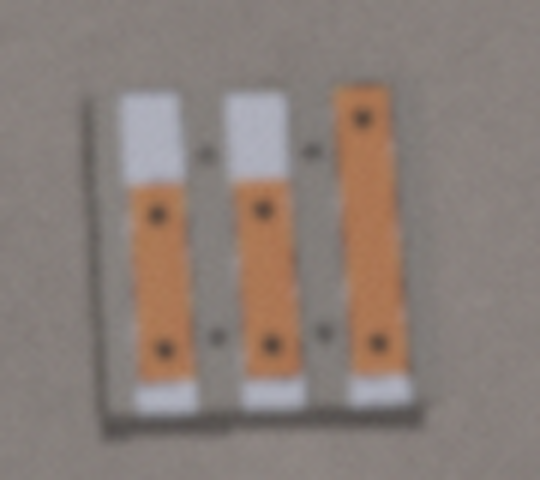

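View pics/crop_holder.png

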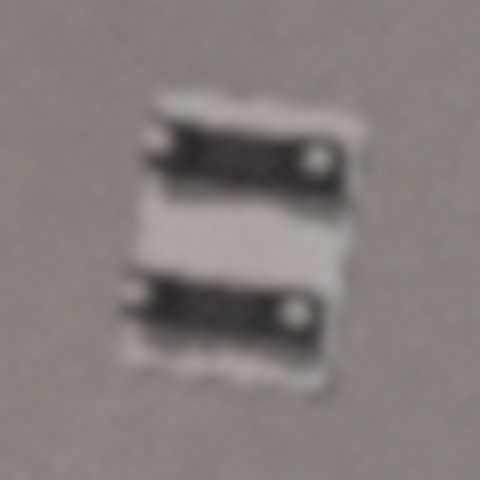

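Candidates: the long bar at top-view px (411,217) spans about 157 mm. The short bars are at (394,226) and (376,226), about 101–103 mm. The close crop confirms the right-most is the long one. The black holder is at (280,220), and the turquoise look-alikes at (323,256) and (272,275) are to be left alone.

Run:
```python
from h import *
d=pickle.load(open("c0.pkl","rb"));c=d["top"]
o=np.array([250,190])
for n,p,z in [("ins far L",(150,140),.057),("far R",(340,165),.057),("near L",(125,293),.057),("near R",(315,315),.057),
 ("base",(160,95),.006),("base",(368,120),.006),("base",(125,360),.006),("base",(325,388),.006)]:
    print(n,onplane(c,np.array(p)/8+o-.5,z)[:2].round(4))
for n,p in [("breaker",(327,188)),("tq",(323,256)),("tq",(272,275)),("bedcorner",(350+85/6,180+95/6)),("bedfrontL",(350+103/6,180+412/6)),("bedfrontR",(350+415/6,180+400/6))]:
    print(n,onplane(c,p,.056)[:2].round(3))
```

```text
ins far L [0.5946 0.2057]
far R [0.5833 0.1268]
near L [0.531  0.2154]
near R [0.5211 0.1369]
base [0.6215 0.2093]
base [0.6096 0.1195]
base [0.5074 0.2231]
base [0.4946 0.1377]
breaker [0.657 0.01 ]
tq [0.431 0.025]
tq [0.372 0.191]
bedcorner [ 0.629 -0.113]
bedfrontL [ 0.454 -0.119]
bedfrontR [ 0.459 -0.288]
```

Emit:
arm_command --commands '[{"fingers": 0, "dx": -5, "rz": -8}, {"dx": -5, "dy": 2}, {"dx": -5, "dy": 5}, {"dx": -5, "dy": 5}, {"dx": -5, "dy": 5}, {"dx": -5, "dy": 5}, {"dx": -5, "dy": 2}, {"dx": -5, "dy": 2}, {}]'

```text
invalid input
```

Emit:
arm_command --commands '[{"fingers": 0, "dx": -5, "dy": 0, "dz": 0, "rx": 0, "ry": 0, "rz": -8}, {"dx": -5, "dy": 2}, {"dx": -5, "dy": 5}, {"dx": -5, "dy": 5}, {"dx": -5, "dy": 5}, {"dx": -5, "dy": 5}, {"dx": -5, "dy": 2}, {"dx": -5, "dy": 2}, {"dz": 0}]' --squeeze 30

```text
invalid input
```

Emit:
arm_command --commands '[{"fingers": 0, "dx": -4, "dy": 0, "dz": 0, "rx": 0, "ry": 0, "rz": -8}]' --squeeze 30

```text
time_s: 0.25
eef_pos: [0.1657, 0.5625, 0.2472]
ee_rot: [-3.141, 0.003, 1.424]
ft_force: [0.9, -0.6, 0.7]
finger_gap: 0.0728
```

Emit:
arm_command --commands '[{"dx": -3.4, "dy": 3.5, "rz": -8}, {"dx": -3.8, "dy": 3}, {"dx": -3.8, "dy": 3}, {"dx": -3.4, "dy": 3.4}, {"dx": -3.4, "dy": 3.4}, {"dx": -3.4, "dy": 3.4}, {"dx": -3.4, "dy": 3.4}, {"dx": -3.4, "dy": 3.4}, {"dx": -2, "dy": 3}, {"dx": -1, "dy": 1}]'

```text
invalid input
```

Emit:
arm_command --commands '[{"dx": -3.4, "dy": 3.5, "dz": 0, "rx": 0, "ry": 0, "rz": -8, "fingers": 0}, {"dx": -3.8, "dy": 3, "dz": 0, "rx": 0, "ry": 0, "rz": 0, "fingers": 0}, {"dx": -3.8, "dy": 3, "dz": 0, "rx": 0, "ry": 0, "rz": 0, "fingers": 0}, {"dx": -3.4, "dy": 3.4, "dz": 0, "rx": 0, "ry": 0, "rz": 0, "fingers": 0}, {"dx": -3.4, "dy": 3.4, "dz": 0, "rx": 0, "ry": 0, "rz": 0, "fingers": 0}, {"dx": -3.4, "dy": 3.4, "dz": 0, "rx": 0, "ry": 0, "rz": 0, "fingers": 0}, {"dx": -3.4, "dy": 3.4, "dz": 0, "rx": 0, "ry": 0, "rz": 0, "fingers": 0}, {"dx": -3.4, "dy": 3.4, "dz": 0, "rx": 0, "ry": 0, "rz": 0, "fingers": 0}, {"dx": -2, "dy": 3, "dz": 0, "rx": 0, "ry": 0, "rz": 0, "fingers": 0}, {"dx": 0, "dy": 0, "dz": 0, "rx": 0, "ry": 0, "rz": 0, "fingers": 0}]'

```text
time_s: 1.25
eef_pos: [0.4569, 0.2493, 0.2502]
ee_rot: [3.14, 0.002, 1.554]
ft_force: [-0.4, 0.0, 0.3]
finger_gap: 0.0001
```

Emit:
arm_command --commands '[{"dx": -4, "dy": 0.5, "dz": 0, "rx": 0, "ry": 0, "rz": 0, "fingers": 0}, {"dx": -4, "dy": 0.5, "dz": 0, "rx": 0, "ry": 0, "rz": 0, "fingers": 0}, {"dx": 0, "dy": 0, "dz": 0, "rx": 0, "ry": 0, "rz": 0, "fingers": 0}, {"dx": 0, "dy": 0, "dz": 0, "rx": 0, "ry": 0, "rz": 0, "fingers": 0}]'

```text
time_s: 1.65
eef_pos: [0.4623, 0.174, 0.2503]
ee_rot: [-3.141, -0.0, 1.562]
ft_force: [-0.5, -0.1, -1.0]
finger_gap: -0.0003
```

```bash
cat > snap.py <<'E'
import sys; from cell import *; from h import *
n=sys.argv[1]; s=get_state(); c=capture("wrist"); c["T"]=tool(s); pickle.dump(c,open(n+".pkl","wb")); cv2.imwrite(f"pics/{n}.png",c["img"])
print(s["time_s"],s["eef_pos"],s["ee_rot"],s["ft_force"],abs(s["joint_velocities"]).max())
E
python3 snap.py w1
```

```text
1.65 [0.46228383 0.17397129 0.25033859] [-3.14135789e+00 -4.94145263e-04  1.56160458e+00] [-0.49534047 -0.07879122 -0.9773215 ] 0.037181387026121705
```

View pics/w1.png

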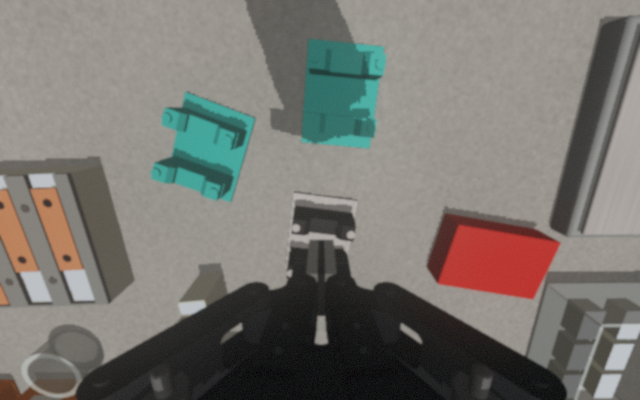

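```bash
python3 -c "
from cell import *
print(get_state()['joint_pos'].round(3))"
```

```text
[-0.738  0.096  0.337  1.733 -0.033  1.319  1.169]
```

Emit:
arm_command --commands '[{"dx": 0, "dy": 0, "dz": 0, "rx": 0, "ry": 0, "rz": 8.5, "fingers": 0}, {"dx": 0, "dy": 0, "dz": 0, "rx": 0, "ry": 0, "rz": 8.5, "fingers": 0}, {"dx": 0, "dy": 0, "dz": 0, "rx": 0, "ry": 0, "rz": 8.5, "fingers": 0}, {"dx": 0, "dy": 0, "dz": 0, "rx": 0, "ry": 0, "rz": 8.5, "fingers": 0}, {"dx": 0, "dy": 0, "dz": 0, "rx": 0, "ry": 0, "rz": 8.5, "fingers": 0}, {"dx": 0, "dy": 0, "dz": 0, "rx": 0, "ry": 0, "rz": 8.5, "fingers": 0}, {"dx": 0, "dy": 0, "dz": 0, "rx": 0, "ry": 0, "rz": 8.5, "fingers": 0}, {"dx": 0, "dy": 0, "dz": 0, "rx": 0, "ry": 0, "rz": 8.5, "fingers": 0}, {"dx": 0, "dy": 0, "dz": 0, "rx": 0, "ry": 0, "rz": 8.5, "fingers": 0}, {"dx": 0, "dy": 0, "dz": 0, "rx": 0, "ry": 0, "rz": 8.5, "fingers": 0}]'

```text
time_s: 2.7
eef_pos: [0.4618, 0.1764, 0.25]
ee_rot: [-3.142, 0.001, 0.077]
ft_force: [-0.9, 0.1, -0.7]
finger_gap: 0.0004
```

Emit:
arm_command --commands '[{"dx": 0, "dy": 0, "dz": 0, "rx": 0, "ry": 0, "rz": 8.5, "fingers": 0}, {"dx": 0, "dy": 0, "dz": 0, "rx": 0, "ry": 0, "rz": 8.5, "fingers": 0}, {"dx": 0, "dy": 0, "dz": 0, "rx": 0, "ry": 0, "rz": 8.5, "fingers": 0}, {"dx": 0, "dy": 0, "dz": 0, "rx": 0, "ry": 0, "rz": 8.5, "fingers": 0}, {"dx": 0, "dy": 0, "dz": 0, "rx": 0, "ry": 0, "rz": 8.5, "fingers": 0}, {"dx": 0, "dy": 0, "dz": 0, "rx": 0, "ry": 0, "rz": 8.5, "fingers": 0}, {"dx": 0, "dy": 0, "dz": 0, "rx": 0, "ry": 0, "rz": 8.5, "fingers": 0}, {"dx": 0, "dy": 0, "dz": 0, "rx": 0, "ry": 0, "rz": 8.5, "fingers": 0}, {"dx": 0, "dy": 0, "dz": 0, "rx": 0, "ry": 0, "rz": 8.5, "fingers": 0}, {"dx": 0, "dy": 0, "dz": 0, "rx": 0, "ry": 0, "rz": 8.5, "fingers": 0}]'

```text
time_s: 3.7
eef_pos: [0.4618, 0.1764, 0.25]
ee_rot: [3.141, 0.0, -1.407]
ft_force: [0.1, -0.1, 0.5]
finger_gap: -0.0001
```

Emit:
arm_command --commands '[{"dx": 0, "dy": 0, "dz": 0, "rx": 0, "ry": 0, "rz": 8, "fingers": 0}, {"dx": 0, "dy": 0, "dz": 0, "rx": 0, "ry": 0, "rz": 8, "fingers": 0}, {"dx": 0, "dy": 0, "dz": 0, "rx": 0, "ry": 0, "rz": 0, "fingers": 0}, {"dx": 0, "dy": 0, "dz": 0, "rx": 0, "ry": 0, "rz": 0, "fingers": 0}]'

```text
time_s: 4.1
eef_pos: [0.462, 0.1756, 0.2501]
ee_rot: [3.141, -0.0, -1.677]
ft_force: [-0.9, -0.1, -1.6]
finger_gap: 0.0
```

```bash
python3 snap.py w2
```

```text
4.1 [0.46204942 0.17562304 0.25012015] [ 3.14122661e+00 -1.16359983e-04 -1.67663850e+00] [-0.88343003 -0.09706602 -1.5856962 ] 0.007294065294849404
```

View pics/w2.png

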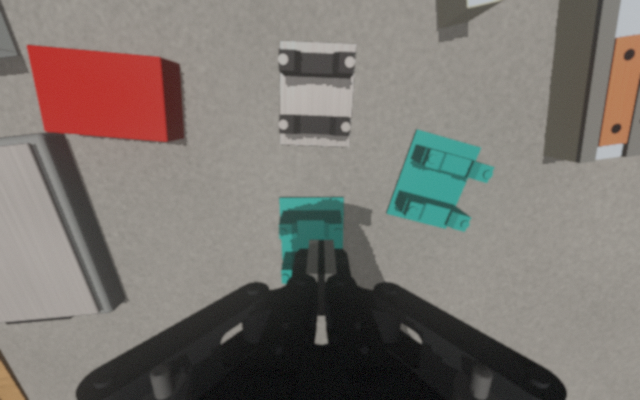

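Run:
```python
from h import *
c=pickle.load(open("w2.pkl","rb"));i=c["img"]
cv2.imwrite("pics/w2c.png",cv2.resize(i[30:160,260:380],None,fx=4.6,fy=4.6,interpolation=cv2.INTER_CUBIC))
```

```text
(no output)
```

View pics/w2c.png

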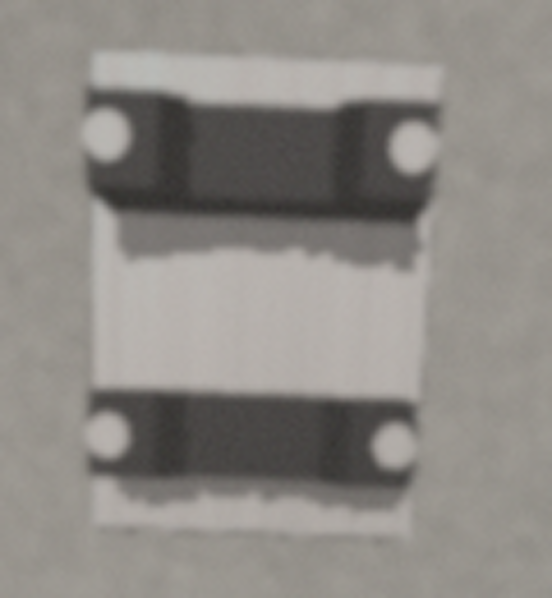

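Run:
```python
from h import *
c=pickle.load(open("w2.pkl","rb"));T=c["T"]
f=lambda p,z:onplane(c,(np.array(p)+.5)/4.6-.5+np.array([260,30]),z,T)[:2]
for z,P in [(.058,[(107,135),(412,147),(108,435),(394,446)]),(.006,[(92,52),(443,66),(95,525),(410,535)])]:
    q=np.array([f(p,z) for p in P]); print(q.round(4).tolist(),q.mean(0).round(4))
    a=q[0]+q[1]-q[2]-q[3]; b=q[0]+q[2]-q[1]-q[3]
    print("yaw",np.degrees(np.arctan2(a[1],a[0])),np.degrees(np.arctan2(-b[0],b[1])),np.linalg.norm(a)/2,np.linalg.norm(b)/2)
```

```text
[[0.5932, 0.2011], [0.5837, 0.134], [0.5296, 0.2103], [0.5199, 0.1431]] [0.5566 0.1721]
yaw -8.17398449298727 -8.166736191409122 0.0643884649285644 0.06781315402115679
[[0.6214, 0.2076], [0.6088, 0.1192], [0.5041, 0.2245], [0.4919, 0.1365]] [0.5565 0.1719]
yaw -8.32617857967218 -7.995160994432785 0.11833631159247901 0.08906451962263681
```

Emit:
arm_command --commands '[{"dx": 0, "dy": 0, "dz": 0, "rx": 0, "ry": 0, "rz": -7.9, "fingers": 0}, {"dx": 4.9, "dy": 0, "dz": 0, "rx": 0, "ry": 0, "rz": 0, "fingers": 0}, {"dx": 4.9, "dy": 0, "dz": 0, "rx": 0, "ry": 0, "rz": 0, "fingers": 0}, {"dx": 4.9, "dy": 0, "dz": 0, "rx": 0, "ry": 0, "rz": 0, "fingers": 0}, {"dx": 4.9, "dy": 0, "dz": 0, "rx": 0, "ry": 0, "rz": 0, "fingers": 0}, {"dx": 4.9, "dy": 0, "dz": 0, "rx": 0, "ry": 0, "rz": 0, "fingers": 0}, {"dx": 4.9, "dy": 0, "dz": 0, "rx": 0, "ry": 0, "rz": 0, "fingers": 0}, {"dx": 4.9, "dy": 0, "dz": 0, "rx": 0, "ry": 0, "rz": 0, "fingers": 0}, {"dx": 4.9, "dy": 0, "dz": 0, "rx": 0, "ry": 0, "rz": 0, "fingers": 0}, {"dx": 4.9, "dy": 0, "dz": 0, "rx": 0, "ry": 0, "rz": 0, "fingers": 0}]'

```text
time_s: 5.15
eef_pos: [0.4741, -0.2679, 0.2505]
ee_rot: [-3.141, 0.0, -1.54]
ft_force: [0.4, 0.7, 0.6]
finger_gap: -0.0001
```

Emit:
arm_command --commands '[{"dx": 0, "dy": 2, "dz": 3, "rx": 0, "ry": 0, "rz": 0, "fingers": 0}, {"dx": 0, "dy": 0, "dz": 0, "rx": 0, "ry": 0, "rz": 0, "fingers": 0}, {"dx": 0, "dy": 0, "dz": 0, "rx": 0, "ry": 0, "rz": 0, "fingers": 0}]'

```text
time_s: 5.45
eef_pos: [0.4537, -0.2662, 0.2199]
ee_rot: [3.14, 0.001, -1.543]
ft_force: [-0.1, -0.1, 0.4]
finger_gap: 0.0
```

```bash
python3 snap.py w3
```

```text
5.45 [ 0.45367384 -0.26622878  0.21985592] [ 3.14043334e+00  1.24175486e-03 -1.54295216e+00] [-0.14066854 -0.12645079  0.3986683 ] 0.04780011696420441
```

View pics/w3.png

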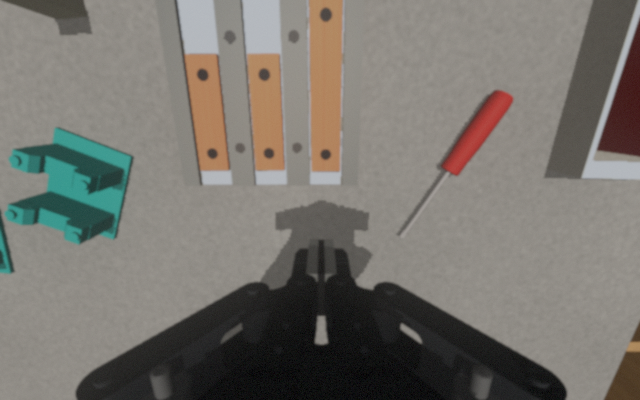

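```bash
cat > bar.py <<'E'
import sys; from h import *
n=sys.argv[1]; z=float(sys.argv[2]); c=pickle.load(open(n+".pkl","rb"));T=c["T"];i=c["img"]
m=cv2.inRange(cv2.cvtColor(i,cv2.COLOR_BGR2HSV),(4,90,60),(18,220,255))
m=cv2.morphologyEx(m,cv2.MORPH_CLOSE,np.ones((9,9)))
for k in cv2.findContours(m,0,1)[0]:
    if cv2.contourArea(k)<400: continue
    r=cv2.minAreaRect(k); b=cv2.boxPoints(r)
    q=np.array([onplane(c,p,z,T)[:2] for p in b])
    print("px",[p.round().tolist() for p in b]); print("  world",q.round(4).tolist())
E
python3 bar.py w3 .056
python3 - <<'E'
from h import *
c=pickle.load(open("w3.pkl","rb"));T=c["T"]
for p in [(184,186),(357,186),(326,186)]: print(onplane(c,p,.056,T).round(4), onplane(c,p,.05,T).round(4))
E
```

```text
px [[605.0, 325.0], [639.0, 325.0], [639.0, 399.0], [605.0, 399.0]]
  world [[0.2848, -0.6268], [0.286, -0.6694], [0.1613, -0.7163], [0.1598, -0.6692]]
px [[247.0, 55.0], [278.0, 54.0], [283.0, 168.0], [252.0, 170.0]]
  world [[0.5782, -0.1941], [0.5801, -0.2228], [0.4729, -0.2261], [0.4705, -0.1937]]
px [[183.0, 55.0], [216.0, 51.0], [229.0, 169.0], [196.0, 172.0]]
  world [[0.5766, -0.1349], [0.5804, -0.1657], [0.4708, -0.1698], [0.4659, -0.135]]
px [[310.0, 0.0], [341.0, 0.0], [341.0, 170.0], [310.0, 170.0]]
  world [[0.6233, -0.2514], [0.624, -0.2786], [0.4727, -0.2861], [0.4718, -0.2538]]
[ 0.4508 -0.1203  0.056 ] [ 0.4491 -0.1173  0.05  ]
[ 0.456  -0.3039  0.056 ] [ 0.4544 -0.3047  0.05  ]
[ 0.4551 -0.271   0.056 ] [ 0.4535 -0.2712  0.05  ]
```

Emit:
arm_command --commands '[{"dx": 0.4, "dy": -3, "dz": 0, "rx": 0, "ry": 0, "rz": 0, "fingers": 0}, {"dx": 0, "dy": -3, "dz": 2, "rx": 0, "ry": 0, "rz": 0, "fingers": 0}, {"dx": 0, "dy": -2.6, "dz": 3, "rx": 0, "ry": 0, "rz": 0, "fingers": 0}, {"dx": 0, "dy": -1, "dz": 3, "rx": 0, "ry": 0, "rz": 0, "fingers": 0}, {"dx": 0, "dy": 0, "dz": 2, "rx": 0, "ry": 0, "rz": 0, "fingers": 0}, {"dx": 0, "dy": 0, "dz": 1.5, "rx": 0, "ry": 0, "rz": 0, "fingers": 0}, {"dx": 0, "dy": 0, "dz": 0.8, "rx": 0, "ry": 0, "rz": 0, "fingers": 0}, {"dx": 0, "dy": 0, "dz": 0.3, "rx": 0, "ry": 0, "rz": 0, "fingers": 0}, {"dx": 0, "dy": 0, "dz": 0.1, "rx": 0, "ry": 0, "rz": 0, "fingers": 0}, {"dx": 0, "dy": 0, "dz": 0, "rx": 0, "ry": 0, "rz": 0, "fingers": 0}]'

```text
time_s: 6.5
eef_pos: [0.5504, -0.2688, 0.0944]
ee_rot: [-3.14, -0.0, -1.545]
ft_force: [-0.3, 0.3, 0.0]
finger_gap: -0.0001
```

```bash
python3 snap.py w4
```

```text
6.5 [ 0.55037671 -0.26880823  0.09438842] [-3.13998237e+00 -4.53823797e-04 -1.54496481e+00] [-0.28124227  0.3052627   0.0344578 ] 0.0013993890521820272
```

View pics/w4.png

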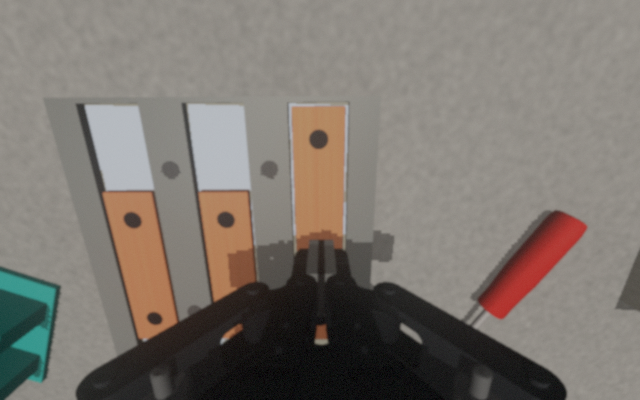

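Emit:
arm_command --commands '[{"dx": 0, "dy": 0, "dz": 0.4, "rx": 0, "ry": 0, "rz": 0, "fingers": 0}, {"dx": 0, "dy": 0, "dz": 0.4, "rx": 0, "ry": 0, "rz": 0, "fingers": 0}, {"dx": 0, "dy": 0, "dz": 0.3, "rx": 0, "ry": 0, "rz": 0, "fingers": 0}, {"dx": 0, "dy": 0, "dz": 0.1, "rx": 0, "ry": 0, "rz": 0, "fingers": 0}, {"dx": 0, "dy": 0, "dz": 0.05, "rx": 0, "ry": 0, "rz": 0, "fingers": 0}, {"dx": 0, "dy": 0, "dz": 0.05, "rx": 0, "ry": 0, "rz": 0, "fingers": 0}, {"dx": 0, "dy": 0, "dz": 0.05, "rx": 0, "ry": 0, "rz": 0, "fingers": 0}, {"dx": 0, "dy": 0, "dz": 0.05, "rx": 0, "ry": 0, "rz": 0, "fingers": 0}]'

```text
time_s: 7.35
eef_pos: [0.5499, -0.2686, 0.0793]
ee_rot: [-3.142, -0.0, -1.545]
ft_force: [0.3, 0.1, 0.3]
finger_gap: 0.0
```

Emit:
arm_command --commands '[{"dx": 0, "dy": 0, "dz": 0.05, "rx": 0, "ry": 0, "rz": 0, "fingers": 0}, {"dx": 0, "dy": 0, "dz": 0.05, "rx": 0, "ry": 0, "rz": 0, "fingers": 0}, {"dx": 0, "dy": 0, "dz": 0.05, "rx": 0, "ry": 0, "rz": 0, "fingers": 0}]'

```text
time_s: 7.65
eef_pos: [0.5499, -0.2686, 0.0778]
ee_rot: [3.142, -0.0, -1.545]
ft_force: [-0.9, 0.3, 0.4]
finger_gap: 0.0002
```

Emit:
arm_command --commands '[{"dx": 0, "dy": 0, "dz": 0.05, "rx": 0, "ry": 0, "rz": 0, "fingers": 0}, {"dx": 0, "dy": 0, "dz": 0.05, "rx": 0, "ry": 0, "rz": 0, "fingers": 0}, {"dx": 0, "dy": 0, "dz": 0.05, "rx": 0, "ry": 0, "rz": 0, "fingers": 0}]'

```text
time_s: 7.95
eef_pos: [0.5499, -0.2685, 0.0762]
ee_rot: [3.141, -0.0, -1.545]
ft_force: [0.2, -0.3, 0.5]
finger_gap: -0.0
```

Emit:
arm_command --commands '[{"dx": 0, "dy": 0, "dz": 0.05, "rx": 0, "ry": 0, "rz": 0, "fingers": 0}, {"dx": 0, "dy": 0, "dz": 0.05, "rx": 0, "ry": 0, "rz": 0, "fingers": 0}]'

```text
time_s: 8.15
eef_pos: [0.5498, -0.2686, 0.0753]
ee_rot: [3.142, -0.0, -1.545]
ft_force: [-0.6, -0.4, 0.0]
finger_gap: -0.0007
```

Emit:
arm_command --commands '[{"dx": 0, "dy": 0, "dz": 0.04, "rx": 0, "ry": 0, "rz": 0, "fingers": 0}, {"dx": 0, "dy": 0, "dz": 0, "rx": 0, "ry": 0, "rz": 0, "fingers": 0}]'

```text
time_s: 8.35
eef_pos: [0.5499, -0.2686, 0.0752]
ee_rot: [-3.141, 0.0, -1.545]
ft_force: [-1.4, 0.5, 5.2]
finger_gap: 0.0001
```

Emit:
arm_command --commands '[{"dx": 0, "dy": 0, "dz": 0.03, "rx": 0, "ry": 0, "rz": 0, "fingers": 0}, {"dx": 0, "dy": 0, "dz": 0, "rx": 0, "ry": 0, "rz": 0, "fingers": 0}]'

```text
time_s: 8.55
eef_pos: [0.5501, -0.2688, 0.0752]
ee_rot: [-3.141, -0.0, -1.545]
ft_force: [-1.1, 1.5, 6.3]
finger_gap: -0.0
```

Emit:
arm_command --commands '[{"dx": 0, "dy": 0, "dz": 0.03, "rx": 0, "ry": 0, "rz": 0, "fingers": 0}, {"dx": 0, "dy": 0, "dz": 0, "rx": 0, "ry": 0, "rz": 0, "fingers": 0}, {"dx": 0, "dy": 0.1, "dz": 0, "rx": 0, "ry": 0, "rz": 0, "fingers": 0}, {"dx": 0, "dy": 0.2, "dz": 0, "rx": 0, "ry": 0, "rz": 0, "fingers": 0}, {"dx": 0, "dy": 0.3, "dz": 0, "rx": 0, "ry": 0, "rz": 0, "fingers": 0}, {"dx": 0, "dy": 0.3, "dz": 0, "rx": 0, "ry": 0, "rz": 0, "fingers": 0}]'

```text
time_s: 9.15
eef_pos: [0.542, -0.2692, 0.0752]
ee_rot: [-3.139, -0.001, -1.545]
ft_force: [2.0, -0.1, 5.4]
finger_gap: 0.0
```

```bash
python3 snap.py w5; python3 bar.py w5 .056
```

```text
9.15 [ 0.54195781 -0.26915218  0.07522095] [-3.13903819e+00 -1.10433560e-03 -1.54472176e+00] [ 1.96611654 -0.06315848  5.35701429] 0.07845614009887256
px [[180.0, 187.0], [237.0, 178.0], [254.0, 302.0], [197.0, 311.0]]
  world [[0.5795, -0.1932], [0.5847, -0.2237], [0.508, -0.2295], [0.5011, -0.1942]]
px [[69.0, 187.0], [124.0, 172.0], [171.0, 340.0], [116.0, 355.0]]
  world [[0.5779, -0.1352], [0.5868, -0.1656], [0.4781, -0.1748], [0.465, -0.1376]]
px [[289.0, 105.0], [347.0, 105.0], [347.0, 256.0], [289.0, 256.0]]
  world [[0.6218, -0.2513], [0.6225, -0.2794], [0.5408, -0.2838], [0.5399, -0.2507]]
```

View pics/w5.png

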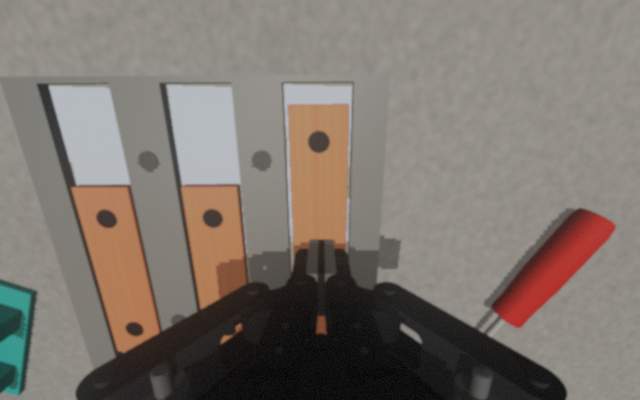

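Emit:
arm_command --commands '[{"dx": 0, "dy": 0.4, "dz": 0, "rx": 0, "ry": 0, "rz": 0, "fingers": 0}, {"dx": 0, "dy": 0.4, "dz": 0, "rx": 0, "ry": 0, "rz": 0, "fingers": 0}, {"dx": 0, "dy": 0.4, "dz": 0, "rx": 0, "ry": 0, "rz": 0, "fingers": 0}, {"dx": 0, "dy": 0.4, "dz": 0, "rx": 0, "ry": 0, "rz": 0, "fingers": 0}, {"dx": 0, "dy": 0.4, "dz": 0, "rx": 0, "ry": 0, "rz": 0, "fingers": 0}, {"dx": 0, "dy": 0.4, "dz": 0, "rx": 0, "ry": 0, "rz": 0, "fingers": 0}]'

```text
time_s: 9.8
eef_pos: [0.5179, -0.2698, 0.0752]
ee_rot: [-3.139, -0.001, -1.545]
ft_force: [2.3, 0.3, 6.2]
finger_gap: -0.0003
```

Emit:
arm_command --commands '[{"dx": 0, "dy": 0.4, "dz": 0, "rx": 0, "ry": 0, "rz": 0, "fingers": 0}, {"dx": 0, "dy": 0.4, "dz": 0, "rx": 0, "ry": 0, "rz": 0, "fingers": 0}, {"dx": 0, "dy": 0.4, "dz": 0, "rx": 0, "ry": 0, "rz": 0, "fingers": 0}, {"dx": 0, "dy": 0.4, "dz": 0, "rx": 0, "ry": 0, "rz": 0, "fingers": 0}, {"dx": 0, "dy": 0.4, "dz": 0, "rx": 0, "ry": 0, "rz": 0, "fingers": 0}, {"dx": 0, "dy": 0.3, "dz": 0, "rx": 0, "ry": 0, "rz": 0, "fingers": 0}, {"dx": 0, "dy": 0.2, "dz": 0, "rx": 0, "ry": 0, "rz": 0, "fingers": 0}, {"dx": 0, "dy": 0, "dz": 0, "rx": 0, "ry": 0, "rz": 0, "fingers": 0}]'

```text
time_s: 10.6
eef_pos: [0.4926, -0.2705, 0.0752]
ee_rot: [-3.139, -0.001, -1.545]
ft_force: [0.8, 0.3, 7.0]
finger_gap: 0.0002
```

```bash
python3 snap.py w6; python3 bar.py w6 .056
```

```text
10.6 [ 0.49256    -0.2705364   0.07517428] [-3.13949428e+00 -8.48114698e-04 -1.54522617e+00] [0.84416052 0.29679291 6.96781497] 0.004576918474142455
px [[289.0, 104.0], [347.0, 104.0], [347.0, 256.0], [289.0, 256.0]]
  world [[0.5729, -0.2528], [0.5736, -0.2808], [0.4914, -0.2852], [0.4906, -0.252]]
px [[164.0, 87.0], [228.0, 81.0], [249.0, 285.0], [184.0, 291.0]]
  world [[0.579, -0.1933], [0.5826, -0.2241], [0.471, -0.2279], [0.4655, -0.1893]]
px [[41.0, 87.0], [102.0, 70.0], [160.0, 280.0], [98.0, 297.0]]
  world [[0.5777, -0.1352], [0.5857, -0.1657], [0.4729, -0.1757], [0.4604, -0.1372]]
```

View pics/w6.png

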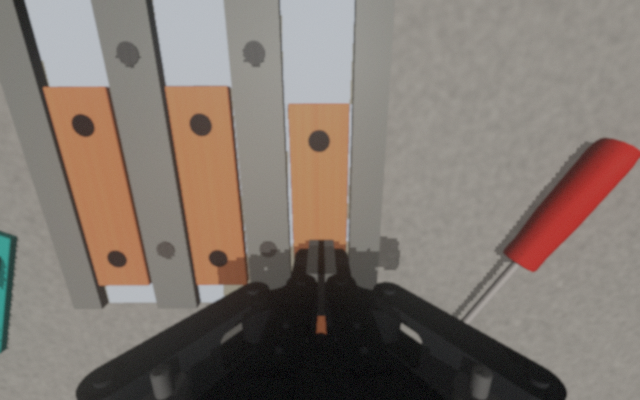

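Emit:
arm_command --commands '[{"dx": 0, "dy": 0, "dz": -0.3, "rx": 0, "ry": 0, "rz": 0, "fingers": 0}, {"dx": 0, "dy": 0, "dz": -2, "rx": 0, "ry": 0, "rz": 0, "fingers": 0}, {"dx": 0, "dy": 0, "dz": -4, "rx": 0, "ry": 0, "rz": 0, "fingers": 0}, {"dx": 0, "dy": 2, "dz": -3, "rx": 0, "ry": 0, "rz": 0, "fingers": 5.5}, {"dx": 0, "dy": 3, "dz": 0, "rx": 0, "ry": 0, "rz": 0, "fingers": 5.5}, {"dx": 0, "dy": 1, "dz": 0, "rx": 0, "ry": 0, "rz": 0, "fingers": 5.5}, {"dx": 0, "dy": 0, "dz": 0, "rx": 0, "ry": 0, "rz": 0, "fingers": 5.5}, {"dx": 0, "dy": 0, "dz": 0, "rx": 0, "ry": 0, "rz": 0, "fingers": 5.5}]'

```text
time_s: 11.45
eef_pos: [0.4325, -0.271, 0.167]
ee_rot: [3.142, 0.001, -1.544]
ft_force: [0.9, -0.7, -1.4]
finger_gap: 0.0553
```

```bash
python3 snap.py w7; python3 bar.py w7 .056
```

```text
11.45 [ 0.43250609 -0.27095399  0.167029  ] [ 3.14159123e+00  5.37083900e-04 -1.54430803e+00] [ 0.92173683 -0.67830273 -1.40723065] 0.02107127407938036
px [[302.0, 21.0], [340.0, 21.0], [340.0, 222.0], [302.0, 222.0]]
  world [[0.5722, -0.253], [0.5729, -0.2808], [0.4148, -0.2882], [0.4139, -0.254]]
px [[220.0, 8.0], [261.0, 6.0], [270.0, 157.0], [229.0, 159.0]]
  world [[0.5787, -0.1937], [0.581, -0.2236], [0.4721, -0.2271], [0.469, -0.1923]]
px [[139.0, 8.0], [181.0, 2.0], [203.0, 157.0], [160.0, 163.0]]
  world [[0.5773, -0.1349], [0.5817, -0.1663], [0.4706, -0.1703], [0.4647, -0.1337]]
```

View pics/w7.png

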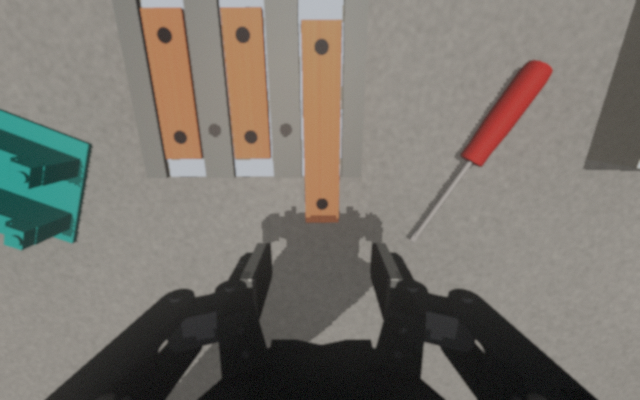

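Emit:
arm_command --commands '[{"dx": 0, "dy": 0, "dz": 3, "rx": 0, "ry": 0, "rz": 0, "fingers": 5.5}, {"dx": 0, "dy": 0, "dz": 3, "rx": 0, "ry": 0, "rz": 0, "fingers": 5.5}, {"dx": 0, "dy": 0, "dz": 2, "rx": 0, "ry": 0, "rz": 0, "fingers": 5.5}, {"dx": 0, "dy": 0, "dz": 1.2, "rx": 0, "ry": 0, "rz": 0, "fingers": 5.5}, {"dx": 0, "dy": 0, "dz": 1, "rx": 0, "ry": 0, "rz": 0, "fingers": 5.5}, {"dx": 0, "dy": 0, "dz": 0.8, "rx": 0, "ry": 0, "rz": 0, "fingers": 5.5}, {"dx": 0, "dy": 0, "dz": 0.6, "rx": 0, "ry": 0, "rz": 0, "fingers": 5.5}, {"dx": 0, "dy": 0, "dz": 0, "rx": 0, "ry": 0, "rz": 0, "fingers": 5.5}]'

```text
time_s: 12.3
eef_pos: [0.4319, -0.2715, 0.051]
ee_rot: [3.141, 0.0, -1.545]
ft_force: [0.2, -0.9, 0.3]
finger_gap: 0.0552
```

```bash
python3 snap.py w8; python3 bar.py w8 .056
```

```text
12.3 [ 0.43186276 -0.2715483   0.05096539] [ 3.14114603e+00  9.48723467e-05 -1.54509607e+00] [ 0.17000222 -0.90033812  0.29906017] 0.014387900552903673
px [[280.0, 0.0], [359.0, 0.0], [359.0, 308.0], [280.0, 308.0]]
  world [[0.5472, -0.2535], [0.548, -0.2821], [0.4147, -0.291], [0.4136, -0.251]]
px [[117.0, 0.0], [202.0, -10.0], [227.0, 197.0], [141.0, 208.0]]
  world [[0.5457, -0.1943], [0.5496, -0.2256], [0.4718, -0.2285], [0.466, -0.1898]]
px [[-34.0, 9.0], [41.0, -11.0], [95.0, 197.0], [20.0, 217.0]]
  world [[0.5415, -0.1386], [0.5484, -0.1679], [0.4703, -0.1703], [0.46, -0.1339]]
```

View pics/w8.png

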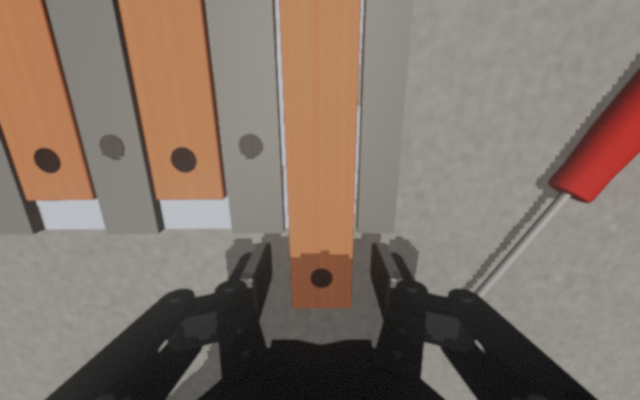

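Emit:
arm_command --commands '[{"dx": 0, "dy": 0, "dz": 0, "rx": 0, "ry": 0, "rz": 0, "fingers": 4}, {"dx": 0, "dy": 0, "dz": 0, "rx": 0, "ry": 0, "rz": 0, "fingers": 3.4}, {"dx": 0, "dy": 0, "dz": 0, "rx": 0, "ry": 0, "rz": 0, "fingers": 2}, {"dx": 0, "dy": 0, "dz": 0, "rx": 0, "ry": 0, "rz": 0, "fingers": 2}]' --squeeze 30

```text
time_s: 12.75
eef_pos: [0.4323, -0.2717, 0.0518]
ee_rot: [-3.141, -0.0, -1.545]
ft_force: [-0.6, 0.8, 4.8]
finger_gap: 0.0294
```

Emit:
arm_command --commands '[{"dx": 0, "dy": 0, "dz": 0, "rx": 0, "ry": 0, "rz": 0, "fingers": 2}, {"dx": 0, "dy": 0, "dz": 0, "rx": 0, "ry": 0, "rz": 0, "fingers": 2}, {"dx": 0, "dy": 0, "dz": 0, "rx": 0, "ry": 0, "rz": 0, "fingers": 2}]' --squeeze 100

```text
time_s: 13.05
eef_pos: [0.4323, -0.2718, 0.0519]
ee_rot: [-3.141, -0.0, -1.545]
ft_force: [-1.9, 1.3, 6.9]
finger_gap: 0.028
```

```bash
python3 snap.py w9; python3 bar.py w9 .056
```

```text
13.05 [ 0.43230455 -0.2717849   0.05192222] [-3.14061197e+00 -1.60582499e-04 -1.54506518e+00] [-1.88373591  1.307323    6.89430509] 0.0019750840504003282
px [[280.0, 0.0], [359.0, 0.0], [359.0, 306.0], [280.0, 306.0]]
  world [[0.548, -0.2536], [0.5488, -0.2824], [0.4156, -0.2913], [0.4145, -0.2511]]
px [[118.0, 0.0], [203.0, -10.0], [226.0, 198.0], [141.0, 207.0]]
  world [[0.5465, -0.1942], [0.5503, -0.2257], [0.4718, -0.2281], [0.4663, -0.1892]]
px [[-32.0, 8.0], [44.0, -11.0], [96.0, 197.0], [21.0, 216.0]]
  world [[0.5426, -0.1388], [0.5493, -0.1683], [0.4704, -0.1701], [0.4604, -0.1335]]
```

View pics/w9.png

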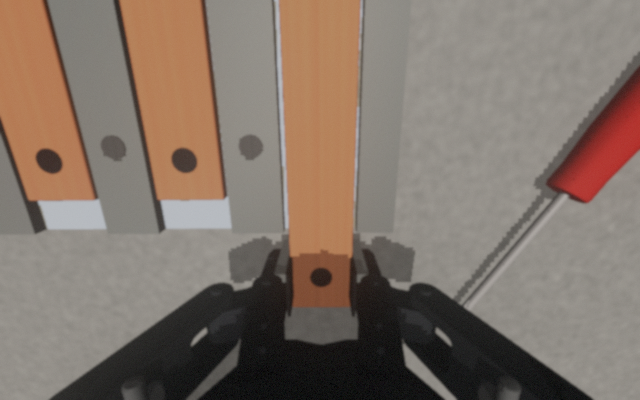

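Emit:
arm_command --commands '[{"dx": 0, "dy": 0, "dz": -0.1, "rx": 0, "ry": 0, "rz": 0, "fingers": 2}, {"dx": 0, "dy": 0, "dz": -0.2, "rx": 0, "ry": 0, "rz": 0, "fingers": 2}, {"dx": 0, "dy": 0, "dz": -0.3, "rx": 0, "ry": 0, "rz": 0, "fingers": 2}, {"dx": 0, "dy": 0, "dz": -0.4, "rx": 0, "ry": 0, "rz": 0, "fingers": 2}, {"dx": 0, "dy": 0, "dz": -0.4, "rx": 0, "ry": 0, "rz": 0, "fingers": 2}, {"dx": 0, "dy": 0, "dz": -0.3, "rx": 0, "ry": 0, "rz": 0, "fingers": 2}, {"dx": 0, "dy": 0, "dz": 0, "rx": 0, "ry": 0, "rz": 0, "fingers": 2}]'

```text
time_s: 13.8
eef_pos: [0.4322, -0.2718, 0.0688]
ee_rot: [-3.141, -0.0, -1.545]
ft_force: [0.2, 0.1, -2.7]
finger_gap: 0.028
```

```bash
python3 snap.py w10; python3 bar.py w10 .073;python3 - <<'E'
from cell import *
from h import *
c=capture("scene"); i=c["img"]; cv2.imwrite("pics/s10.png",cv2.resize(i[110:230,220:360],None,fx=5,fy=5,interpolation=cv2.INTER_CUBIC))
E
```

```text
13.8 [ 0.4322015  -0.27176983  0.0688378 ] [-3.14082466e+00 -3.23027631e-04 -1.54511822e+00] [ 0.17498314  0.09003852 -2.68243089] 0.008744511828434073
px [[280.0, 307.0], [280.0, 0.0], [359.0, 0.0], [359.0, 307.0]]
  world [[0.4139, -0.2511], [0.5479, -0.2536], [0.5486, -0.2824], [0.4149, -0.2913]]
px [[142.0, 0.0], [216.0, -8.0], [237.0, 187.0], [163.0, 194.0]]
  world [[0.5466, -0.2034], [0.5497, -0.2306], [0.4769, -0.2332], [0.4725, -0.2]]
px [[-0.0, 0.0], [76.0, -17.0], [122.0, 188.0], [45.0, 205.0]]
  world [[0.5453, -0.1512], [0.5513, -0.1804], [0.4752, -0.1825], [0.4663, -0.1464]]
```

View pics/w10.png

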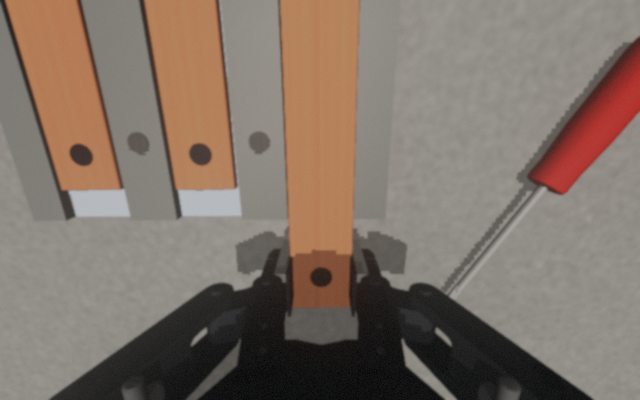

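View pics/s10.png

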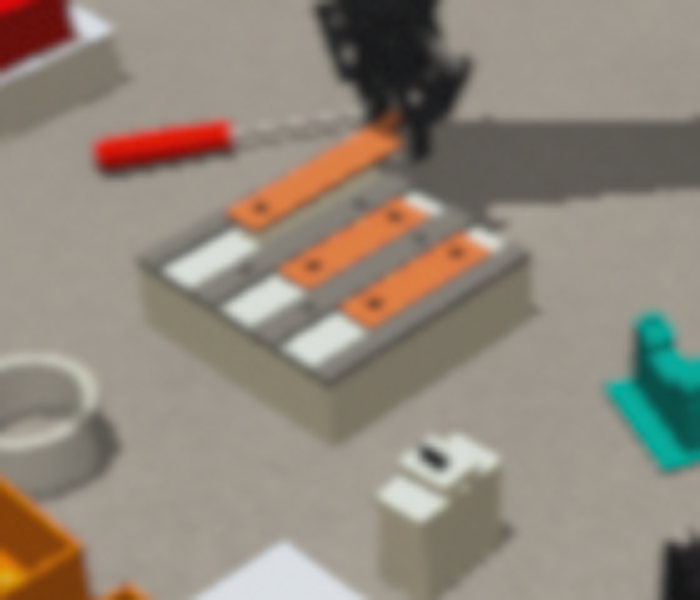

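Emit:
arm_command --commands '[{"dx": 0, "dy": 0, "dz": -1, "rx": 0, "ry": 0, "rz": 0, "fingers": 2}, {"dx": 0, "dy": 0, "dz": -2, "rx": 0, "ry": 0, "rz": 0, "fingers": 2}, {"dx": 0, "dy": 0, "dz": -2.6, "rx": 0, "ry": 0, "rz": 0, "fingers": 2}, {"dx": 0, "dy": 0, "dz": -2.6, "rx": 0, "ry": 0, "rz": 0, "fingers": 2}, {"dx": 0, "dy": 0, "dz": -2.4, "rx": 0, "ry": 0, "rz": 1, "fingers": 2}, {"dx": 0, "dy": 0, "dz": -1.5, "rx": 0, "ry": 0, "rz": 2, "fingers": 2}, {"dx": 0, "dy": 0, "dz": -1, "rx": 0, "ry": 0, "rz": 3, "fingers": 2}, {"dx": 0, "dy": 0, "dz": 0, "rx": 0, "ry": 0, "rz": 2.8, "fingers": 2}, {"dx": 0, "dy": 0, "dz": 0, "rx": 0, "ry": 0, "rz": 1, "fingers": 2}, {"dx": 0, "dy": 0, "dz": 0, "rx": 0, "ry": 0, "rz": 0, "fingers": 2}]'

```text
time_s: 14.9
eef_pos: [0.4317, -0.2715, 0.1994]
ee_rot: [3.141, 0.0, -1.716]
ft_force: [0.7, 0.4, -3.3]
finger_gap: 0.0279
```

Emit:
arm_command --commands '[{"dx": -0.7, "dy": 0, "dz": 0, "rx": 0, "ry": 0, "rz": 0, "fingers": 2}, {"dx": -1.5, "dy": 0, "dz": 0, "rx": 0, "ry": 0, "rz": 0, "fingers": 2}, {"dx": -2.5, "dy": 0, "dz": 0, "rx": 0, "ry": 0, "rz": 0, "fingers": 2}, {"dx": -3, "dy": 0, "dz": 0, "rx": 0, "ry": 0, "rz": 0, "fingers": 2}, {"dx": -3, "dy": 0, "dz": 0, "rx": 0, "ry": 0, "rz": 0, "fingers": 2}, {"dx": -3, "dy": 0, "dz": 0, "rx": 0, "ry": 0, "rz": 0, "fingers": 2}, {"dx": -3, "dy": 0, "dz": 0, "rx": 0, "ry": 0, "rz": 0, "fingers": 2}, {"dx": -3, "dy": 0, "dz": 0, "rx": 0, "ry": 0, "rz": 0, "fingers": 2}, {"dx": -3, "dy": 0, "dz": 0, "rx": 0, "ry": 0, "rz": 0, "fingers": 2}, {"dx": -3, "dy": 0, "dz": 0, "rx": 0, "ry": 0, "rz": 0, "fingers": 2}]'

```text
time_s: 15.9
eef_pos: [0.4688, -0.0157, 0.1992]
ee_rot: [3.141, 0.0, -1.715]
ft_force: [0.6, 0.2, -3.0]
finger_gap: 0.0276
```

Emit:
arm_command --commands '[{"dx": -3, "dy": 0, "dz": 0, "rx": 0, "ry": 0, "rz": 0, "fingers": 2}, {"dx": -3, "dy": 0, "dz": 0, "rx": 0, "ry": 0, "rz": 0, "fingers": 2}, {"dx": -3, "dy": 0, "dz": 0, "rx": 0, "ry": 0, "rz": 0, "fingers": 2}, {"dx": -3, "dy": 0, "dz": 0, "rx": 0, "ry": 0, "rz": 0, "fingers": 2}, {"dx": -3, "dy": 0, "dz": 0, "rx": 0, "ry": 0, "rz": 0, "fingers": 2}, {"dx": -2.5, "dy": 0.2, "dz": 0, "rx": 0, "ry": 0, "rz": 0, "fingers": 2}, {"dx": -1.7, "dy": 0, "dz": 0, "rx": 0, "ry": 0, "rz": 0, "fingers": 2}, {"dx": -0.8, "dy": 0, "dz": 0, "rx": 0, "ry": 0, "rz": 0, "fingers": 2}, {"dx": 0, "dy": 0, "dz": 0, "rx": 0, "ry": 0, "rz": 0, "fingers": 2}, {"dx": 0, "dy": 0, "dz": 0, "rx": 0, "ry": 0, "rz": 0, "fingers": 2}]'

```text
time_s: 16.9
eef_pos: [0.4963, 0.1794, 0.1992]
ee_rot: [3.142, -0.001, -1.718]
ft_force: [0.3, -0.5, -2.9]
finger_gap: 0.0277
```

```bash
python3 snap.py w11; python3 bar.py w11 .204
```

```text
16.9 [0.49627221 0.17937841 0.19924105] [ 3.14154393e+00 -8.02300145e-04 -1.71777934e+00] [ 0.25573664 -0.48109291 -2.94865338] 0.00989235707712655
px [[143.0, 96.0], [164.0, 93.0], [176.0, 181.0], [156.0, 184.0]]
  world [[0.5889, 0.2375], [0.5888, 0.2291], [0.5533, 0.235], [0.5533, 0.2442]]
px [[280.0, 0.0], [359.0, 0.0], [359.0, 307.0], [280.0, 307.0]]
  world [[0.6131, 0.1773], [0.6089, 0.149], [0.4763, 0.1631], [0.4822, 0.2027]]
```

View pics/w11.png

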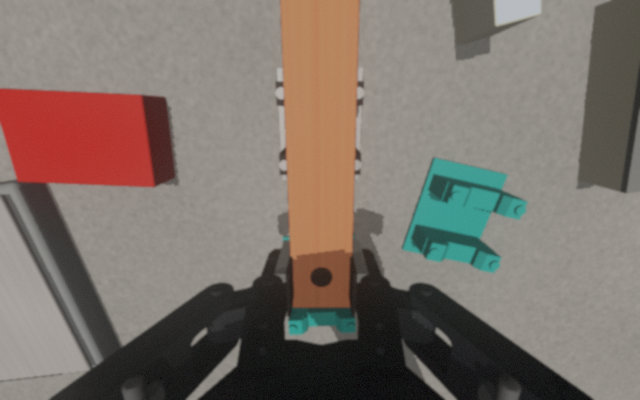

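```bash
cat > barfit.py <<'E'
import sys; from h import *
c=pickle.load(open(sys.argv[1]+".pkl","rb"));zt=float(sys.argv[2]);i=c["img"]
m=cv2.inRange(cv2.cvtColor(i,cv2.COLOR_BGR2HSV),(4,90,40),(18,230,255))
def tp(uv):  # tool-frame point on plane z_tool=-zt
    M=c["mount"];d=M[:3,:3]@np.linalg.inv(c["K"])@[uv[0],uv[1],1];o=M[:3,3];return o+d*(zt-o[2])/d[2]
r0,r1=int(sys.argv[3]),int(sys.argv[4]);L=[]
for r in range(r0,r1,4):
    x=np.where(m[r,260:380])[0]+260
    if len(x)>10:
        a,b=tp((x.min()-.5,r)),tp((x.max()+.5,r)); L.append([(a[1]+b[1])/2,(a[0]+b[0])/2,b[0]-a[0]])
L=np.array(L);k=np.polyfit(L[:,0],L[:,1],1);print("x_tool = %.4f*y + %.5f"%tuple(k),"width near/far",L[-3:,2],L[:3,2],"y",L[0,0],L[-1,0])
col=np.where(m[:,335])[0];print("end row",col.max(),tp((335,col.max()+.5)))
E
python3 barfit.py w11 -0.0041 4 235
python3 barfit.py w10 -0.0041 4 235
python3 - <<'E'
from h import *
c=pickle.load(open("w11.pkl","rb"));T=c["T"]
for k in [(.5565,.172)]:
  for z in (.057,): print(proj(c,[*k,z],T))
cv2.imwrite("pics/w11c.png",cv2.resize(c["img"][50:190,255:385],None,fx=4.2,fy=4.2,interpolation=cv2.INTER_CUBIC))
E
```

```text
x_tool = 0.0051*y + -0.00021 width near/far [0.02994266 0.03008344 0.02976063] [0.02857652 0.02868327 0.02879082] y -0.11479614858948488 -0.023795260354298974
end row 307 [ 0.006925    0.01819348 -0.0041    ]
x_tool = 0.0052*y + -0.00042 width near/far [0.02948052 0.02961906 0.02975891] [0.0289441  0.02905218 0.02916108] y -0.11484774598486874 -0.023848364511297664
end row 307 [ 0.0068896   0.01813455 -0.0041    ]
[319.51468143 129.84952193]
```

View pics/w11c.png

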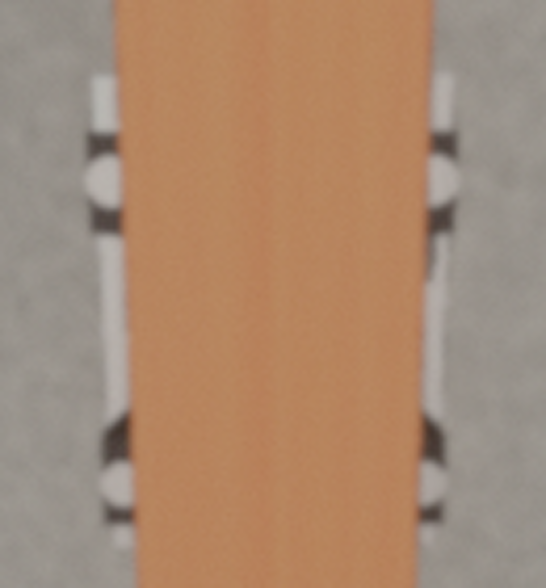

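```bash
python3 barfit.py w8 -0.0051 4 235;python3 barfit.py w9 -0.0041 4 235
python3 - <<'E'
from cell import *
from h import *
c=capture("scene"); pickle.dump(c,open("s11.pkl","wb")); i=c["img"]; cv2.imwrite("pics/s11.png",cv2.resize(i[130:270,310:460],None,fx=4.2,fy=4.2,interpolation=cv2.INTER_CUBIC))
print(proj(c,[.5565,.172,.045]))
E
```

```text
x_tool = 0.0045*y + -0.00023 width near/far [0.02877682 0.02937105 0.02950973] [0.029065   0.02917353 0.02928288] y -0.11453587666696333 -0.02429853199549646
end row 307 [ 0.00683008  0.01733283 -0.0051    ]
x_tool = 0.0039*y + -0.00037 width near/far [0.02901982 0.02961907 0.02975892] [0.02931043 0.02905219 0.02916109] y -0.11484766414594032 -0.023848335983591755
end row 306 [ 0.00688041  0.01752491 -0.0041    ]
[372.43824564 222.81022214]
```

View pics/s11.png

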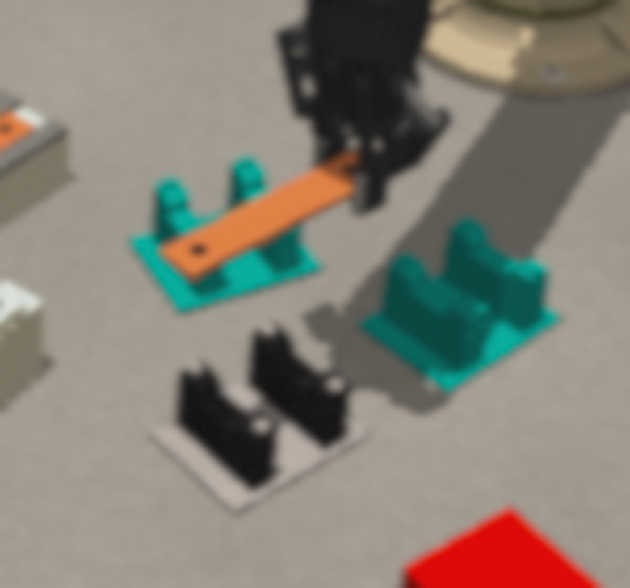

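Run:
```python
from h import *
c=pickle.load(open("s11.pkl","rb"))
a=np.radians(-8.13);u=np.array([np.cos(a),np.sin(a),0]);v=np.array([-u[1],u[0],0])
C=np.array([.5572,.1709,.2033])
for dz in (0,-.003,-.006):
  for sx in (80,):
    for sy in (15,-15):
      p=C+u*sx*.001+v*sy*.001+[0,0,dz]; print(dz,sy,((proj(c,p)-[310,130]+.5)*4.2).round(1))
  p=C+u*.0625+[0,0,dz];print("hole",((proj(c,p)-[310,130]+.5)*4.2).round(1))
```

```text
0 15 [192.2 271.5]
0 -15 [160.7 245.4]
hole [199. 247.]
-0.003 15 [192.1 275.3]
-0.003 -15 [160.5 249.2]
hole [198.8 250.8]
-0.006 15 [191.9 279.1]
-0.006 -15 [160.4 253. ]
hole [198.6 254.6]
```

Emit:
arm_command --commands '[{"dx": -0.1, "dy": 0.1, "dz": 1, "rx": 0.6, "ry": 0, "rz": 0, "fingers": 2}, {"dx": 0, "dy": 0.1, "dz": 2, "rx": 0.6, "ry": 0, "rz": 0, "fingers": 2}, {"dx": 0, "dy": 0.1, "dz": 2.5, "rx": 0, "ry": 0, "rz": 0, "fingers": 2}, {"dx": 0, "dy": 0.1, "dz": 2.5, "rx": 0, "ry": 0, "rz": 0, "fingers": 2}, {"dx": 0, "dy": 0, "dz": 2, "rx": 0, "ry": 0, "rz": 0, "fingers": 2}, {"dx": 0, "dy": 0, "dz": 1.2, "rx": 0, "ry": 0, "rz": 0, "fingers": 2}, {"dx": 0, "dy": 0, "dz": 0.8, "rx": 0, "ry": 0, "rz": 0, "fingers": 2}, {"dx": 0, "dy": 0, "dz": 0.5, "rx": 0, "ry": 0, "rz": 0, "fingers": 2}, {"dx": 0, "dy": 0, "dz": 0, "rx": 0, "ry": 0, "rz": 0, "fingers": 2}, {"dx": 0, "dy": 0, "dz": 0, "rx": 0, "ry": 0, "rz": 0, "fingers": 2}]'

```text
time_s: 18.0
eef_pos: [0.495, 0.1822, 0.0749]
ee_rot: [-3.12, 0.001, -1.716]
ft_force: [-0.9, 0.2, -1.6]
finger_gap: 0.0281
```

```bash
python3 snap.py w12; python3 barfit.py w12 -0.0041 4 235;  python3 - <<'E'
from cell import *
from h import *
c=capture("scene"); pickle.dump(c,open("s12.pkl","wb")); i=c["img"]; cv2.imwrite("pics/s12.png",cv2.resize(i[170:260,330:420],None,fx=6.5,fy=6.5,interpolation=cv2.INTER_CUBIC))
E
```

```text
18.0 [0.49500729 0.18219991 0.07493852] [-3.11981401e+00  6.53207970e-04 -1.71633618e+00] [-0.92471812  0.18688784 -1.62343798] 0.003974377163104164
x_tool = 0.0101*y + 0.00039 width near/far [0.02948378 0.02962222 0.0292972 ] [0.02857819 0.02868494 0.0287925 ] y -0.1147983891619043 -0.023792271382362278
end row 306 [ 0.00691501  0.01758917 -0.0041    ]
```

View pics/s12.png

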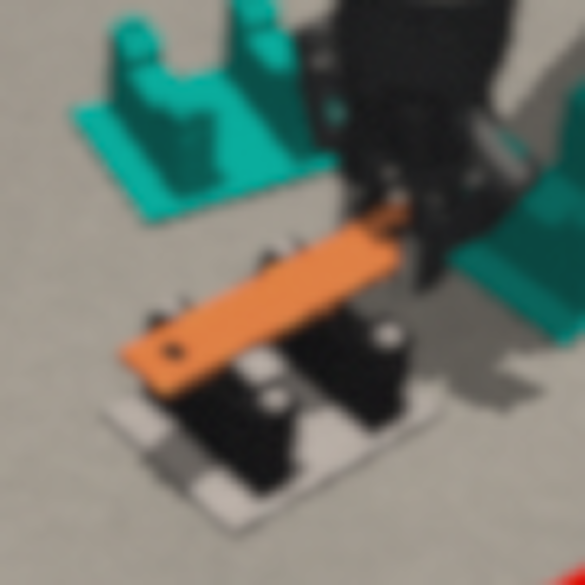

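View pics/w12.png

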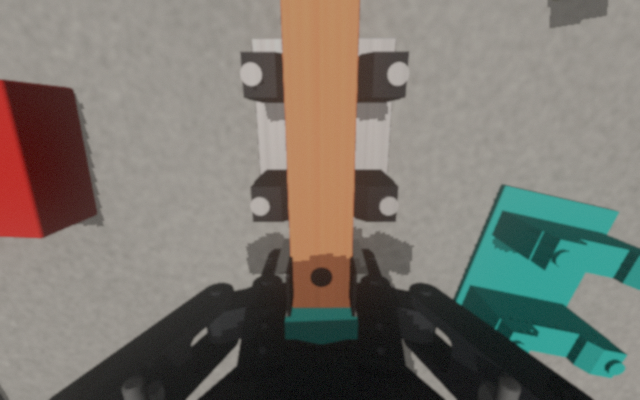

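Run:
```python
from h import *
c=pickle.load(open("w12.pkl","rb"));T=c["T"];i=c["img"]
g=cv2.cvtColor(i,cv2.COLOR_BGR2GRAY)
P=[]
for (u,v) in [(251,74),(398,73),(260,206),(388,206)]:
    w=g[v-16:v+17,u-16:u+17]; _,m=cv2.threshold(w,0,255,cv2.THRESH_OTSU); n,l,st,ce=cv2.connectedComponentsWithStats(m); k=l[16,16]; P.append(ce[k]+[u-16,v-16]); print(P[-1],st[k])
q=np.array([onplane(c,p,.058,T)[:2] for p in P]); print(q.round(4),q.mean(0))
a=q[0]+q[1]-q[2]-q[3]; print(np.degrees(np.arctan2(a[1],a[0])),np.linalg.norm(a)/2)
Ti=np.linalg.inv(T)
H=np.array([*q.mean(0),.045]);
ah=np.arctan2(a[1],a[0])
print("holder centre in tool",(Ti@np.r_[H,1])[:3], "holder dir in tool",T[:3,:3].T@[-np.cos(ah),-np.sin(ah),0])
for yt in(-.062,): print("bar centre world",(T@np.r_[.0101*yt+.00039,yt,.0019,1])[:3], (T@np.r_[.005*yt-.0003,yt,.0019,1])[:3])
```

```text
[246.31415241  74.11041991] [  0   0  27  33 643]
[402.43655589  73.6163142 ] [  5   0  28  33 662]
[254.3864818  207.09185442] [  0   0  33  33 577]
[393.62045061 206.94800693] [  0   0  33  33 577]
[[0.5934 0.2033]
 [0.583  0.1311]
 [0.5288 0.2134]
 [0.5181 0.1399]] [0.55580293 0.17193727]
-8.318456011843104 0.06540476152345566
holder centre in tool [ 0.00135672 -0.06097468  0.0312729 ] holder dir in tool [ 3.55405914e-04  9.99762787e-01 -2.17771521e-02]
bar centre world [0.55641251 0.17343845 0.07438929] [0.55646672 0.1738083  0.07438954]
```

Emit:
arm_command --commands '[{"dx": 0.15, "dy": 0.05, "dz": 0, "rx": 0, "ry": 0, "rz": 0, "fingers": 2}, {"dx": 0, "dy": 0, "dz": 0.3, "rx": 0, "ry": 0, "rz": 0, "fingers": 2}, {"dx": 0, "dy": 0, "dz": 0.3, "rx": 0, "ry": 0, "rz": 0, "fingers": 2}, {"dx": 0, "dy": 0, "dz": 0.3, "rx": 0, "ry": 0, "rz": 0, "fingers": 2}, {"dx": 0, "dy": 0, "dz": 0.2, "rx": 0, "ry": 0, "rz": 0, "fingers": 2}, {"dx": 0, "dy": 0, "dz": 0.2, "rx": 0, "ry": 0, "rz": 0, "fingers": 2}, {"dx": 0, "dy": 0, "dz": 0, "rx": 0, "ry": 0, "rz": 0, "fingers": 2}]'

```text
time_s: 18.8
eef_pos: [0.4938, 0.1806, 0.0609]
ee_rot: [-3.121, -0.0, -1.716]
ft_force: [-0.6, -0.3, -3.7]
finger_gap: 0.0277
```

```bash
python3 snap.py w13; python3 barfit.py w13 -0.0041 4 235
python3 - <<'E'
from h import *
from cell import *
c=pickle.load(open("w13.pkl","rb"))
cv2.imwrite("pics/w13c.png",cv2.resize(c["img"][0:260,200:440],None,fx=2.3,fy=2.3,interpolation=cv2.INTER_CUBIC))
c=capture("scene"); i=c["img"]; cv2.imwrite("pics/s13.png",cv2.resize(i[170:260,330:420],None,fx=6.5,fy=6.5,interpolation=cv2.INTER_CUBIC))
E
```

```text
18.8 [0.49384983 0.1805586  0.06086615] [-3.12116320e+00 -4.79462302e-04 -1.71619541e+00] [-0.63241334 -0.27885288 -3.70177701] 0.007437584926616838
x_tool = 0.0102*y + 0.00043 width near/far [0.03362913 0.0291594  0.03022721] [0.02894444 0.02905256 0.02879244] y -0.1147982269247508 -0.023792396137029756
end row 307 [ 0.00692412  0.0181988  -0.0041    ]
```

View pics/w13c.png

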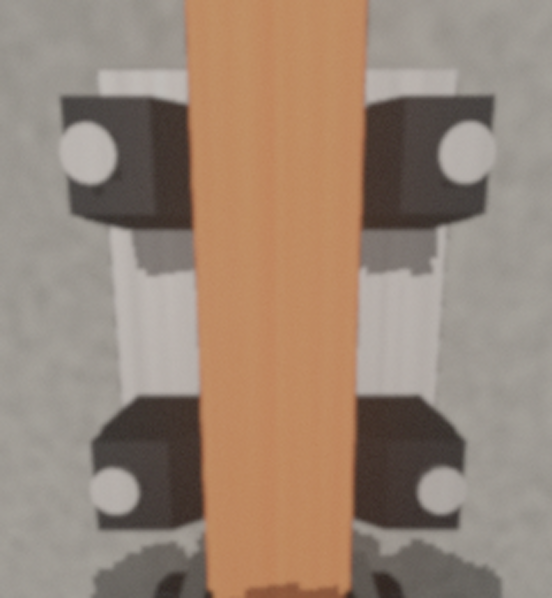

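View pics/s13.png

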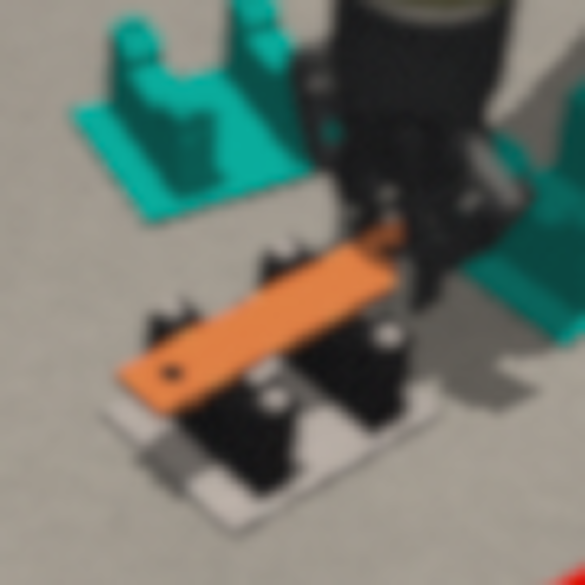

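Emit:
arm_command --commands '[{"dx": 0, "dy": -0.05, "dz": 0.2, "rx": 0, "ry": 0, "rz": 0, "fingers": 2}, {"dx": 0, "dy": 0, "dz": 0.2, "rx": 0, "ry": 0, "rz": 0, "fingers": 2}, {"dx": 0, "dy": 0, "dz": 0.2, "rx": 0, "ry": 0, "rz": 0, "fingers": 2}, {"dx": 0, "dy": 0, "dz": 0.2, "rx": 0, "ry": 0, "rz": 0, "fingers": 2}, {"dx": 0, "dy": 0, "dz": 0.1, "rx": 0, "ry": 0, "rz": 0, "fingers": 2}, {"dx": 0, "dy": 0, "dz": 0.05, "rx": 0, "ry": 0, "rz": 0, "fingers": 2}, {"dx": 0, "dy": 0, "dz": 0, "rx": 0, "ry": 0, "rz": 0, "fingers": 2}]'

```text
time_s: 19.6
eef_pos: [0.4947, 0.1805, 0.0517]
ee_rot: [-3.121, -0.0, -1.716]
ft_force: [-0.3, -0.6, -2.6]
finger_gap: 0.0275
```

Emit:
arm_command --commands '[{"dx": 0, "dy": 0, "dz": 0.05, "rx": 0, "ry": 0, "rz": 0, "fingers": 2}, {"dx": 0, "dy": 0, "dz": 0.05, "rx": 0, "ry": 0, "rz": 0, "fingers": 2}, {"dx": 0, "dy": 0, "dz": 0.05, "rx": 0, "ry": 0, "rz": 0, "fingers": 2}]'

```text
time_s: 19.9
eef_pos: [0.4948, 0.1806, 0.0503]
ee_rot: [-3.121, 0.0, -1.716]
ft_force: [-0.6, 0.2, -2.9]
finger_gap: 0.0275
```

Emit:
arm_command --commands '[{"dx": 0, "dy": 0, "dz": 0.05, "rx": 0, "ry": 0, "rz": 0, "fingers": 2}, {"dx": 0, "dy": 0, "dz": 0.05, "rx": 0, "ry": 0, "rz": 0, "fingers": 2}, {"dx": 0, "dy": 0, "dz": 0.05, "rx": 0, "ry": 0, "rz": 0, "fingers": 2}]'

```text
time_s: 20.2
eef_pos: [0.4948, 0.1805, 0.0487]
ee_rot: [-3.121, -0.0, -1.716]
ft_force: [0.1, -0.0, -3.4]
finger_gap: 0.0274
```

Emit:
arm_command --commands '[{"dx": 0, "dy": 0, "dz": 0.05, "rx": 0, "ry": 0, "rz": 0, "fingers": 2}, {"dx": 0, "dy": 0, "dz": 0, "rx": 0, "ry": 0, "rz": 0, "fingers": 2}]'

```text
time_s: 20.4
eef_pos: [0.4947, 0.1805, 0.0482]
ee_rot: [-3.121, -0.0, -1.716]
ft_force: [0.1, 0.3, -2.5]
finger_gap: 0.0274
```

Emit:
arm_command --commands '[{"dx": 0, "dy": 0, "dz": 0.05, "rx": 0, "ry": 0, "rz": 0, "fingers": 2}, {"dx": 0, "dy": 0, "dz": 0, "rx": 0, "ry": 0, "rz": 0, "fingers": 2}]'

```text
time_s: 20.6
eef_pos: [0.4948, 0.1805, 0.0477]
ee_rot: [-3.121, -0.0, -1.716]
ft_force: [1.1, -0.1, -3.2]
finger_gap: 0.0277
```

Emit:
arm_command --commands '[{"dx": 0, "dy": 0, "dz": 0.05, "rx": 0, "ry": 0, "rz": 0, "fingers": 2}, {"dx": 0, "dy": 0, "dz": 0, "rx": 0, "ry": 0, "rz": 0, "fingers": 2}]'

```text
time_s: 20.8
eef_pos: [0.4949, 0.1806, 0.0472]
ee_rot: [-3.121, 0.0, -1.716]
ft_force: [0.1, 0.0, -2.8]
finger_gap: 0.0274
```

Emit:
arm_command --commands '[{"dx": 0, "dy": 0, "dz": 0.03, "rx": 0, "ry": 0, "rz": 0, "fingers": 2}, {"dx": 0, "dy": 0, "dz": 0, "rx": 0, "ry": 0, "rz": 0, "fingers": 2}]'

```text
time_s: 21.0
eef_pos: [0.4949, 0.1806, 0.0471]
ee_rot: [-3.121, 0.0, -1.716]
ft_force: [-1.7, -0.1, -1.2]
finger_gap: 0.0279
```

Contact is starting (force dropping from -2.8 to -1.2). I'll go a little further.

Emit:
arm_command --commands '[{"dx": 0, "dy": 0, "dz": 0.03, "rx": 0, "ry": 0, "rz": 0, "fingers": 2}, {"dx": 0, "dy": 0, "dz": 0, "rx": 0, "ry": 0, "rz": 0, "fingers": 2}]'

```text
time_s: 21.2
eef_pos: [0.4949, 0.1806, 0.0469]
ee_rot: [-3.121, 0.0, -1.716]
ft_force: [-2.4, -0.3, 2.9]
finger_gap: 0.0277
```

```bash
python3 snap.py w14; python3 barfit.py w14 -0.0041 4 235; python3 -c "
from cell import *
print(get_state()['moment'])"
```

```text
21.2 [0.49488997 0.1805687  0.04689482] [-3.12067402e+00  1.84081986e-04 -1.71618995e+00] [-2.43380777 -0.34714248  2.93910696] 0.0009093307255486089
x_tool = 0.0165*y + 0.00123 width near/far [0.03593284 0.03425063 0.03580649] [0.02931091 0.0294204  0.02916151] y -0.11479833148451601 -0.023792635019957896
end row 307 [ 0.00692419  0.01819882 -0.0041    ]
[-0.08467506  0.61759117 -0.04268888]
```

Emit:
arm_command --commands '[{"dx": 0, "dy": 0, "dz": 0, "rx": 0, "ry": 0, "rz": 0, "fingers": 2}, {"dx": 0, "dy": 0, "dz": 0, "rx": 0, "ry": 0, "rz": 0, "fingers": 2}]' --squeeze 20

```text
time_s: 21.45
eef_pos: [0.4949, 0.1806, 0.0468]
ee_rot: [-3.121, 0.0, -1.716]
ft_force: [-2.4, -0.3, 4.1]
finger_gap: 0.0276
```

```bash
python3 snap.py w15
python3 - <<'E'
from h import *
from cell import *
c=capture("scene"); i=c["img"]; cv2.imwrite("pics/s15.png",cv2.resize(i[170:260,330:420],None,fx=6.5,fy=6.5,interpolation=cv2.INTER_CUBIC))
E
```

```text
21.45 [0.49488245 0.18058385 0.04681057] [-3.12065328e+00  1.16994915e-04 -1.71616770e+00] [-2.38440699 -0.32008208  4.06175052] 0.0017648390945448613
```

View pics/w15.png

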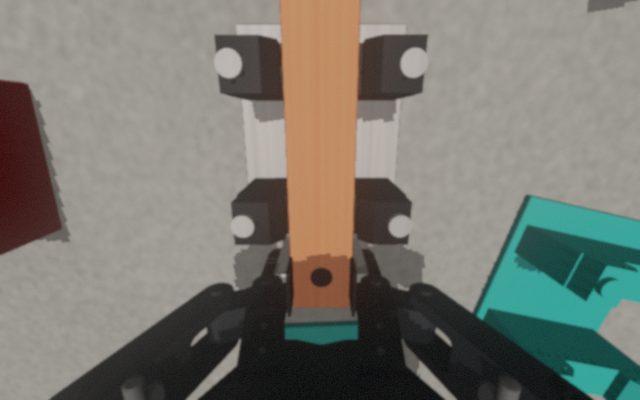

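View pics/s15.png

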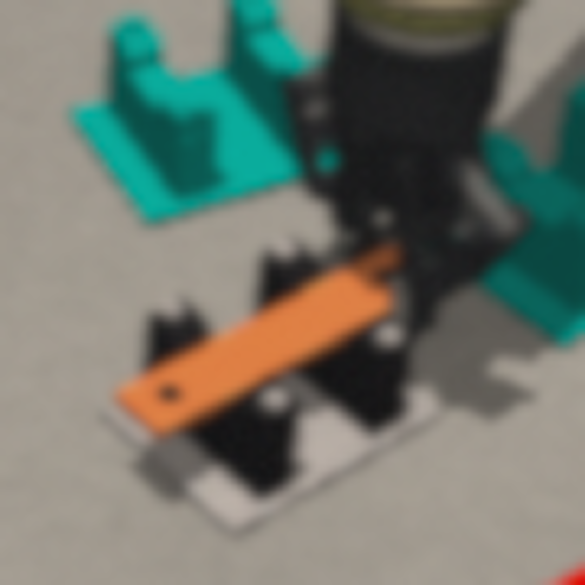

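Seated in both notches and centred between the bolts. Releasing now.

Emit:
arm_command --commands '[{"dx": 0, "dy": 0, "dz": 0, "rx": 0, "ry": 0, "rz": 0, "fingers": 2.9}, {"dx": 0, "dy": 0, "dz": 0, "rx": 0, "ry": 0, "rz": 0, "fingers": 3.1}, {"dx": 0, "dy": 0, "dz": 0, "rx": 0, "ry": 0, "rz": 0, "fingers": 3.4}, {"dx": 0, "dy": 0, "dz": 0, "rx": 0, "ry": 0, "rz": 0, "fingers": 4.5}, {"dx": 0, "dy": 0, "dz": 0, "rx": 0, "ry": 0, "rz": 0, "fingers": 5.5}, {"dx": 0, "dy": 0, "dz": 0, "rx": 0, "ry": 0, "rz": 0, "fingers": 5.5}, {"dx": 0, "dy": 0, "dz": 0, "rx": 0, "ry": 0, "rz": 0, "fingers": 5.5}]'

```text
time_s: 22.25
eef_pos: [0.4949, 0.1805, 0.0466]
ee_rot: [-3.121, -0.0, -1.716]
ft_force: [-1.0, 0.9, -1.0]
finger_gap: 0.0553
```

Emit:
arm_command --commands '[{"dx": 0, "dy": 0, "dz": -0.5, "rx": 0, "ry": 0, "rz": 0, "fingers": 5.5}, {"dx": 0, "dy": 0, "dz": -1, "rx": 0, "ry": 0, "rz": 0, "fingers": 5.5}, {"dx": 0, "dy": 0, "dz": -3, "rx": 0, "ry": 0, "rz": 0, "fingers": 5.5}, {"dx": 0, "dy": 0, "dz": -4, "rx": 0, "ry": 0, "rz": 0, "fingers": 5.5}, {"dx": 0, "dy": 0, "dz": -4, "rx": 0, "ry": 0, "rz": 0, "fingers": 5.5}, {"dx": 0, "dy": 0, "dz": -2, "rx": 0, "ry": 0, "rz": 0, "fingers": 5.5}, {"dx": 0, "dy": 0, "dz": 0, "rx": 0, "ry": 0, "rz": 0, "fingers": 5.5}, {"dx": 0, "dy": 0, "dz": 0, "rx": 0, "ry": 0, "rz": 0, "fingers": 5.5}]'

```text
time_s: 23.05
eef_pos: [0.4919, 0.1811, 0.1922]
ee_rot: [-3.12, 0.001, -1.716]
ft_force: [-0.7, 0.3, -0.5]
finger_gap: 0.0548
```

```bash
python3 snap.py w16; python3 bar.py w16 .051
python3 - <<'E'
from h import *
from cell import *
c=capture("scene"); i=c["img"]; cv2.imwrite("pics/s16.png",cv2.resize(i[170:260,330:420],None,fx=6.5,fy=6.5,interpolation=cv2.INTER_CUBIC))
E
```

```text
23.05 [0.49192248 0.18107902 0.19219433] [-3.11995811e+00  1.15222409e-03 -1.71610782e+00] [-0.72180865  0.30543773 -0.51108299] 0.028863524514293082
px [[142.0, 96.0], [163.0, 93.0], [174.0, 182.0], [153.0, 184.0]]
  world [[0.6078, 0.3266], [0.6073, 0.3074], [0.5274, 0.3209], [0.5277, 0.3419]]
px [[303.0, 32.0], [338.0, 32.0], [338.0, 210.0], [303.0, 210.0]]
  world [[0.6365, 0.1757], [0.6322, 0.1465], [0.4753, 0.1667], [0.4804, 0.2015]]
```

View pics/w16.png

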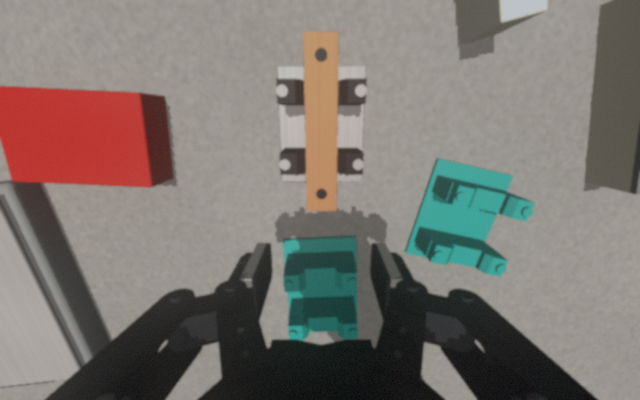

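View pics/s16.png

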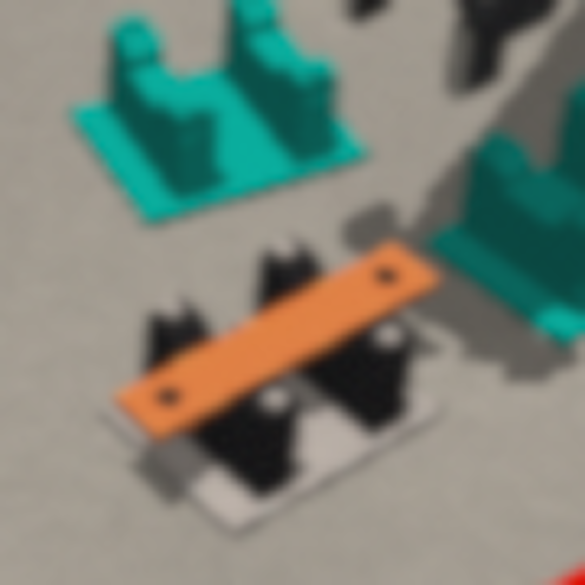

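Run:
```python
from h import *
from cell import *
c=capture("top");t=c["img"]
m=cv2.inRange(cv2.cvtColor(t,cv2.COLOR_BGR2HSV),(4,90,90),(18,255,255)); m[:180]=0;m[260:]=0;m[:,:240]=0;m[:,440:]=0
for k in cv2.findContours(m,0,1)[0]:
    if cv2.contourArea(k)>20: r=cv2.minAreaRect(k);print(r,onplane(c,r[0],.054).round(4))
finish_job()
```

```text
((394.16497802734375, 226.3096466064453), (31.134960174560547, 8.692139625549316), 85.91438293457031) [ 0.5262 -0.2094  0.054 ]
((376.527587890625, 226.5248565673828), (31.272506713867188, 8.567090034484863), 86.98721313476562) [ 0.5261 -0.1515  0.054 ]
((279.03057861328125, 212.6295928955078), (10.433279037475586, 36.046730041503906), 8.530765533447266) [0.5758 0.1701 0.054 ]
the job is handed in; nothing more can be done
```

The long copper bar is seated in both notches of the black holder and released; I handed the job in at about 23 s of the 58 s limit.

- **Slide:** I touched down slowly on the long bar in the right-most groove, pressed with about 5–7 N, and slid it until about 41 mm stuck out over the front edge.
- **Carry:** I pinched the overhang by its two sides and lifted. In the air the far end drooped by about 1.2°, so I tilted the tool to level it. The bar touched down in the notches with about 6 N.
- **Position check:** The wrist picture after release puts the bar's centre at (0.556, 0.1726) m. The holder's centre measured (0.556, 0.172) m. The bar lies straight and flat along both notches in the wrist and scene views.
- **Bystanders:** In the final top view the two short bars are where they started, to within a pixel. I kept clear of the other objects and the turquoise look-alikes, but did not re-measure them one by one.
- **Disagreement:** The last top view showed only about 36 px of the bar, with its centre at x = 0.576 m. I put this down to the arm hiding its near end, since the wrist view shows the whole bar centred.

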